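# Bolt the flour chest's lid shut

### The job

The flour chest's lid is shut but not bolted. Lift the red bolt handle up out of its notch, gently slide the bolt towards the lid until the lever meets the stop, then swing the handle fully down into the notch there and let go. Do not force the lever hard against the notched guide, and leave the jar, dough cutter and brush where they are.

Things in the scene. Friction and masses are not known exactly. Their poses are not given: they have to be found in the camera images.
- chest: Fixed wooden flour chest, 224 mm (x) by 380 mm (y), 138 mm high. Origin at the centre of its underside. The -y half of its top is a fixed light deck with the barrel bolt, the +y half the darker lid. The bolt's 12 mm steel rod lies along chest y at x = -80 mm, 24 mm above the top, in two brackets 34 mm high at y -100 and +29 mm.
- staple (a point): Keeper staple on the lid into which the rod slides: centre of its opening, on the rod's line. It is 33 mm wide (x), 16 mm along y, its top 39 mm above the chest's top.
- lever: Bolt lever, origin on the rod's axis, own x axis along the lever towards the rod. 8 mm square steel arm from 6 to 46 mm out, then a red round grip, 14 mm thick, from 44 to 82 mm out. Down in a notch it lies level, pointing to chest -x, the grip hanging free past the chest's front edge, 154 mm above the table. It only swings about the rod and slides along it, and stays where it is left.
- lever_grip (a point): Centre of the red grip, on its axis, 63 mm from the rod's axis.
- bolt (a joint): Slide of the bolt along chest +y (towards the lid), m: about 0 in the open notch; friction about 2.5 N. The locking notch is somewhere between 0.044 and 0.080 (different each time, not measured).
- handle (a joint): Swing of the lever about the rod, rad: 0 level, fully down (a firm end), grows as the grip rises, upper end at 1.2. Friction about 0.06 N m (1 N at the grip).
- guide: Upright notched steel plate fixed to the chest, 8 to 24 mm from the rod's axis on the grip's side. Origin on the chest's top right below the rod's axis (24 mm) at the middle of the open notch; axes as the chest's. Notches are 11 mm wide. Between them the plate rises 5 mm above the rod's axis: the lever clears it swung up over 0.6 rad (0.9 is comfortable). It must not be pressed by the lever with more than 20 N.
- stop_slot (a point): Not the notch itself: middle of the range in which the dark adjustable stop is clamped, 62 mm along +y from the open notch, at the rod's axis height. The stop has the locking notch, up to 18 mm either way along y from here, and just beyond it a post 25 mm above the rod's axis. With the raised lever against this post its arm is over the notch (1.5 mm past its middle) and swings straight down.
- jar_mid (a point): Amber glass jar, 64 mm thick, 95 mm high, standing on the table before the chest's lid half. Point at its centre. Leave alone.
- cutter_mid (a point): Steel ring dough cutter, 72 mm across, 32 mm high, standing on the lid. Point at its centre. Leave alone.
- brush: Pastry brush lying on the table in front of the chest, about 200 mm long. Leave alone.

How it is judged:
By the outcome, as a careful person would: the job done as asked, in the order asked, and still so for the second after the job is handed in, with the robot touching nothing.
It also fails if it takes over 42 s, if anything falls off the work surface, if the arm or the gripper's body presses on something with over 40 N, if the wrist force passes 120 N, or if a joint passes its speed limit or range.

### The arm

A 6-joint arm with a two-finger parallel gripper is mounted at the origin on the work surface. World frame = base frame: x ahead of the robot, y to its left, z up, the work surface at z = 0. Lengths are in m, angles in rad, forces in N, time in s.
With the tool pointing down it reaches from about 0.25 to 0.8 m from the base axis. Payload 8.5 kg.
Tool frame: the origin (TCP) lies between the finger pads; the fingertips stand env.tip_reach ahead of it and the grasp point (between the pads) lies 11 mm behind it (env.tip_reach is the distance from the TCP to the fingertips, in m); z points along the fingers, y is the direction in which the jaws open and shut (so a half turn about z gives the same grasp; the last joint's range is limited). The gripper opens to 85 mm and grips with 20 to 120 N. Pads are 22 mm wide; open, the fingers measure 114 mm over their backs; the gripper's body (76 mm by 85 mm) begins 54 mm behind the grasp point. The pads swing forward as they close: fully open they stand 13 mm farther back than shut.
Start: joints at [-1.342, 0.238, -0.013, 1.319, 0, 1.571], TCP at [0.119, -0.511, 0.239] pointing down, gripper open.
Joint ranges: [-2.66, 2.66], [-1.03, 1.9], [-1.14, 1.46], [-1.82, 2.27], [-1.45, 1.34], [-3.14, 3.14]. Speed limits (rad/s): [2.22, 2.22, 2.79, 3.14, 3.14, 3.14].

### API

Orientations are given as a unit quaternion [x, y, z, w].
In Python, from rig import env gives the robot as it stands.
- The arm moves only by the tool move_arm, never from a script. Its argument "deltas" is a list of rows, each an object of numbers: "fingers": the gripper command: -1 is fully open, 1 is shut, values between are in proportion; "tx", "ty", "tz": the shift along the tool's x, y, z normalised to -1 to 1, where 1 is 0.025 m; "rx", "ry", "rz": the turn, a rotation vector about the tool's x, y, z normalised to -1 to 1, where 1 is 6 degrees. In form: [{"fingers": .., "tx": .., "ty": .., "tz": .., "rx": .., "ry": .., "rz": ..}, ...]. A call has 1 to 12 rows; each row shifts and turns the commanded pose from where the row before left it, along the tool's axes as they then stand; what a row does not reach is not made up. A row lasts 1/12 s, in which the tool goes at most 41.7 mm and 7.16 degrees, less where a joint would pass 70% of its speed; a pose out of reach is approached as far as the arm can. A call with a number of a shift or a turn outside -1 to 1 is refused whole. A call with a gripper value outside its range is refused whole. The fingers move at their own pace and stop on an object; "force" is the grip in N (left out, the last holds). Time passes only in rows, so rows that do not move let the fingers close. It gives the time, the measured TCP pose, the force and the opening at its end, in the units of the state.
- env.read_state(): the state, without advancing time (a new reading comes with each control period).
- env.read_camera(name): name is "side" or "top" or "wrist"; returns the picture (400x640x3 uint8, red, green, blue); there is no depth.
- env.camera_model(name): a dict with "camera_matrix" (3x3 intrinsics, pixels), "R" (3x3) and "t" (3): a world point X has camera coordinates R X + t. Camera axes: x right, y down, z forward; pixel columns grow to the right and rows downward; lengths in m; the calibration is good to about 2 mm. A picture is of the moment at which its call begins: read the wrist's pose just before it. camera_model takes no time and is no camera call; for the wrist camera it gives the pose at the moment of the call.
- env.hand_in(): hands the job in, once; it reports no verdict.
The state is a dict: "t": time; "joint_positions": joint angles; "joint_vel": joint speeds; "joint_torque": joint torques, N m; "eef_pos": TCP position; "ee_rot": TCP orientation; "ft_force": force on the tool from outside, world axes, zero at the start; "moment": the same for the moment, N m; "finger_gap": opening from 0.0 (shut) to 1.0 (fully open).
Only numpy, scipy, OpenCV 4.12 (cv2) and the standard library are available. Lean on these libraries where they do the work, as an engineer would, in place of code of your own. Each camera call takes 0.05 s, during which the arm holds its last target.

## Working session

There is one attempt and no reset: what is moved stays moved. The work goes in short steps, Python scripts to look and compute and a tool call to move; the robot and the scene stay as the last step left them, time stands still between calls to the robot, and variables do not carry over. Pictures are saved under pics/ and viewed, and the job is handed in when it is done.

Besides the shell and the picture viewer there is one more tool, called after "Emit:" as name([rows], argument=value, ...), one row to a line, values as JSON. move_arm: Moves the arm, as the interface text tells. Scaled input: -1 to 1 covers 0.025 m each way for a shift and 6 degrees each way for a turn. Its arguments: {"type":"object","properties":{"deltas":{"type":"array"},"force":{"type":"number"}},"required":["deltas"]}

```bash
ls; mkdir -p pics; python3 - <<'E'
from rig import env
import cv2
s=env.read_state();print(s, env.tip_reach)
for n in("side","top","wrist"):
    m=env.camera_model(n);print(n,m)
    cv2.imwrite(f"pics/{n}0.png",env.read_camera(n)[:,:,::-1])
E
```

```text
pics
{'t': 0.0, 'joint_positions': array([-1.34204665e+00,  2.38787236e-01, -1.42337762e-02,  1.31921406e+00,
       -5.56457880e-05,  1.57082870e+00]), 'joint_vel': array([-2.69908497e-03, -3.02088903e-04,  1.36877787e-03, -7.03085243e-05,
        8.52405877e-05, -9.52545457e-04]), 'joint_torque': array([ 2.01223486e-05, -5.38779151e+01,  3.46432972e+01,  1.87301851e-02,
        8.92392421e-06, -6.27469149e-06]), 'eef_pos': array([ 0.11894211, -0.51093848,  0.23868221]), 'ee_rot': array([ 9.93467913e-01,  1.14109539e-01, -1.09751698e-04, -7.11497341e-04]), 'ft_force': array([-0.32800252, -0.38045445, -0.40534551]), 'moment': array([ 0.01753425,  0.00234022, -0.01974254]), 'finger_gap': 1.0006214854392705} 0.008
side {'camera_matrix': array([[503.53506634,   0.        , 316.70129201],
       [  0.        , 503.53506634, 200.96143051],
       [  0.        ,   0.        ,   1.        ]]), 'R': array([[ 0.91135136, -0.41117639,  0.01930497],
       [-0.2295202 , -0.54653238, -0.80537124],
       [ 0.34170043,  0.72954529, -0.59245632]]), 't': array([-0.47734737,  0.21713603,  0.83823653])}
top {'camera_matrix': array([[408.36083376,   0.        , 322.95720656],
       [  0.        , 408.36083376, 200.60068878],
       [  0.        ,   0.        ,   1.        ]]), 'R': array([[ 0.00415934, -0.99972582,  0.02304332],
       [-0.99703272, -0.00591722, -0.07675112],
       [ 0.07686643, -0.02265571, -0.99678396]]), 't': array([0.00185549, 0.54873868, 0.81133206])}
wrist {'camera_matrix': array([[323.3202505 ,   0.        , 320.07554406],
       [  0.        , 323.3202505 , 199.88419632],
       [  0.        ,   0.        ,   1.        ]]), 'R': array([[ 0.22694619, -0.97390503, -0.0021022 ],
       [-0.92988368, -0.21732866,  0.29679049],
       [-0.28950262, -0.06540067, -0.9549403 ]]), 't': array([-0.52271104, -0.0387397 ,  0.37992868])}
```

View pics/side0.png

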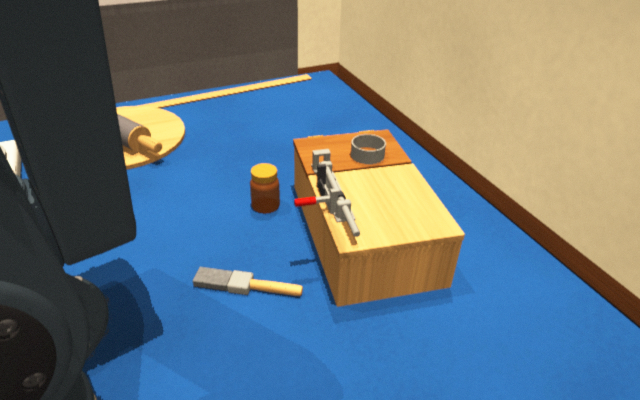

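View pics/top0.png

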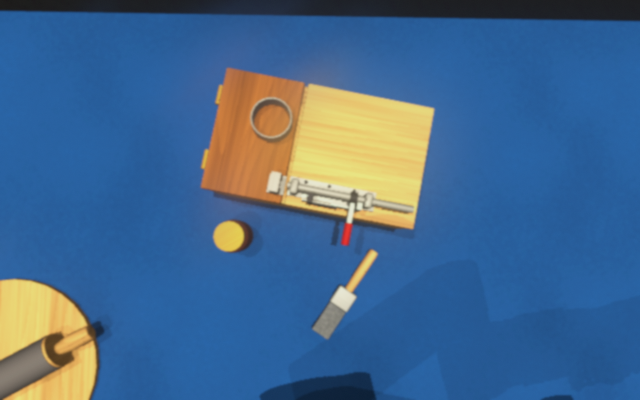

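View pics/wrist0.png

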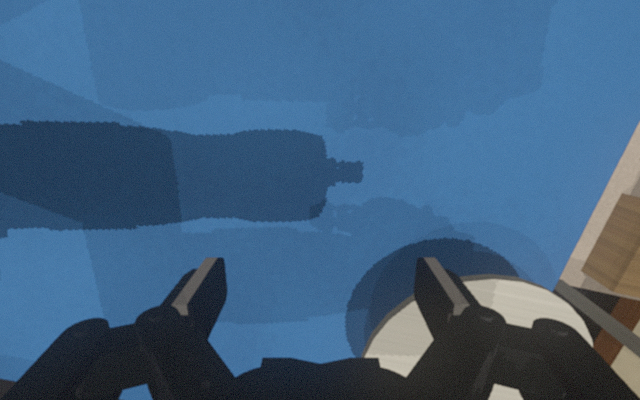

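The side and top views show the chest ahead of the robot. The red grip points at the robot, at top (347,235) and side (306,201). The jar and brush are in front of the chest. I'll enlarge both views.

```bash
python3 - <<'E'
import cv2
t=cv2.imread("pics/top0.png");s=cv2.imread("pics/side0.png")
cv2.imwrite("pics/topc.png",cv2.resize(t[55:255,195:445],None,fx=3,fy=3,interpolation=cv2.INTER_CUBIC)[:600,:750])
cv2.imwrite("pics/sidec.png",cv2.resize(s[125:310,280:470],None,fx=4,fy=4,interpolation=cv2.INTER_CUBIC)[:600,:760])
E
```

```text
(no output)
```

View pics/topc.png

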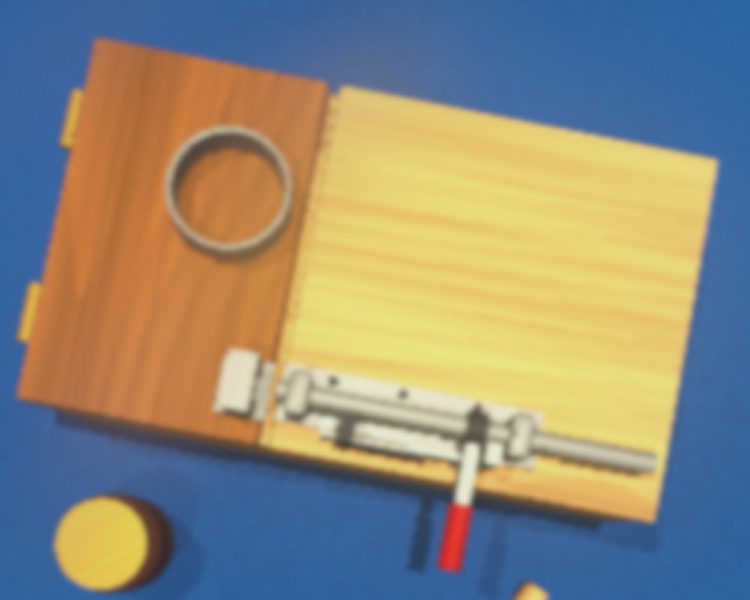

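View pics/sidec.png

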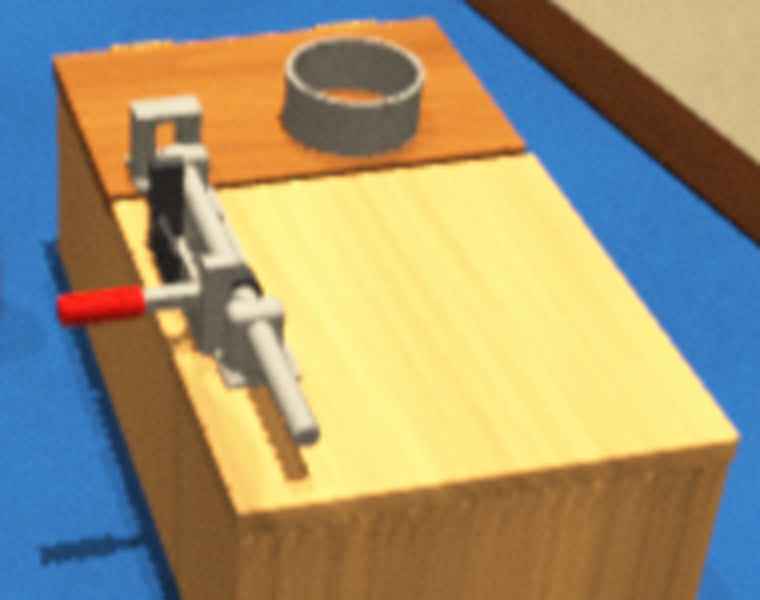

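The top crop shows the lid-top corners at (97,38), (718,158), (655,522) and (18,400), with the grip running (458,505)–(448,570). The side crop shows the corners at (55,58), (432,18), (738,437) and (243,515), with the grip running (60,307)–(143,301). The post of the dark stop shows at the side crop, around (167,200). Next I'll fit the chest pose.

```bash
cat > h.py <<'E'
import numpy as np
from scipy.optimize import least_squares
from scipy.spatial.transform import Rotation as Ro
import json
def proj(m,X):
    c=np.atleast_2d(X)@np.array(m["R"]).T+m["t"]; p=c@np.array(m["camera_matrix"]).T
    return p[:,:2]/p[:,2:]
def tri(ms,ps):
    f=lambda X:np.concatenate([(proj(m,X)-p).ravel() for m,p in zip(ms,ps)])
    r=least_squares(f,[.5,0,.15]);return r.x,r.fun
def chest(v,L):
    c,s=np.cos(v[2]),np.sin(v[2]);L=np.atleast_2d(L)
    return np.c_[v[0]+c*L[:,0]-s*L[:,1],v[1]+s*L[:,0]+c*L[:,1],L[:,2]]
E
python3 - <<'E'
from rig import env
from h import *
T=env.camera_model("top");S=env.camera_model("side")
tc=lambda a:np.array(a)/3.+[195,55]-.33
sc=lambda a:np.array(a)/4.+[280,125]-.37
C=np.array([[.112,.19,.138],[.112,-.19,.138],[-.112,-.19,.138],[-.112,.19,.138]])
pt=tc([[97,38],[718,158],[655,522],[18,400]])
ps=sc([[432,18],[738,437],[243,515],[55,58]])
f=lambda v:np.concatenate([(proj(T,chest(v,C))-pt).ravel(),(proj(S,chest(v,C))-ps).ravel()])
r=least_squares(f,[.5,0,-.2],loss='soft_l1');v=r.x;print(v,f(v).round(1))
for a,b in (([458,505],[143,301]),([448,570],[60,307]),([453,538],[101,304])):
    print(tri([T,S],[tc(a),sc(b)]))
rod=chest(v,[[-.08,-.1,.162],[-.08,0,.162],[-.08,.029,.162]]);print(rod)
np.save("v.npy",v)
E
```

```text
[ 0.63485944  0.01290249 -0.18462538] [ 0.4 -1.3  1.7 -0.7  1.5  0.8  0.2  0.5 -0.1 -2.8  0.8 -4.  -2.1 -4.5
 -1.8 -3.1]
(array([ 0.50125541, -0.03461923,  0.1525787 ]), array([ 0.21137146, -0.5015392 , -0.56439801,  0.02566241]))
(array([ 0.46425634, -0.02858061,  0.15577685]), array([ 0.15598057, -0.38218286, -0.42817707,  0.00412798]))
(array([ 0.48239958, -0.0315832 ,  0.15426123]), array([ 0.18528894, -0.44681411, -0.50168552,  0.01369871]))
[[ 0.53786121 -0.07071175  0.162     ]
 [ 0.55621904  0.02758876  0.162     ]
 [ 0.56154281  0.0560959   0.162     ]]
```

```bash
python3 - <<'E'
from rig import env
from h import *
T=env.camera_model("top");S=env.camera_model("side")
tc=lambda a:np.array(a)/3.+[195,55]-.33
sc=lambda a:np.array(a)/4.+[280,125]-.37
C=np.array([[.112,.19,.0],[.112,-.19,0],[-.112,-.19,0],[-.112,.19,0]])
pt=tc([[97,38],[718,158],[655,522],[18,400]])
ps=sc([[432,18],[738,437],[243,515],[55,58]])
for w in (1,):
  f=lambda v:np.concatenate([(proj(T,chest(v,C)+[0,0,v[3]])-pt).ravel(),(proj(S,chest(v,C)+[0,0,v[3]])-ps).ravel()])
  r=least_squares(f,[.5,0,-.2,.138],loss='soft_l1');v=r.x;print(v,f(v).round(1))
np.save("v.npy",v)
rod=chest(v,[[-.08,y,v[3]+.024] for y in (-.1,-.055,0,.029)]);print(rod)
g=np.array([ 0.48239958, -0.0315832,0]);d=g-[v[0],v[1],0]
c,s=np.cos(v[2]),np.sin(v[2]);print("grip chest",c*d[0]+s*d[1],-s*d[0]+c*d[1])
# table/bottom corners projected
print((proj(S,chest(v,[[-.112,-.19,0]]))-[280,125]+.37)*4,(proj(S,chest(v,[[.112,-.19,0]]))-[280,125]+.37)*4)
print(proj(S,chest(v,[[-.112,-.19,0],[.112,-.19,0]])))
E
```

```text
[ 0.63686844  0.01389339 -0.1838456   0.12862642] [ 0.9 -0.2 -0.4 -0.3 -0.3 -0.3  1.2 -0.  -0.   0.5  0.4 -0.4 -1.4 -0.8
 -1.1  0.3]
[[ 0.53993543 -0.06979647  0.15262642]
 [ 0.54816196 -0.02555481  0.15262642]
 [ 0.55821661  0.02851832  0.15262642]
 [ 0.56351814  0.05702961  0.15262642]]
grip chest -0.14355209014002568 -0.07294893005632808
[[224.18536539 727.24255331]] [[686.38335512 646.57046155]]
[[335.67634135 306.44063833]
 [451.22583878 286.27261539]]
```

The chest top sits at z ≈ 0.130, so the rod axis is at about 0.154. That agrees with the stated 154 mm for the lever. The grip centre is at about (0.482, -0.032, 0.154). I'll plan an approach tilted 40° from the robot side, with the jaws along chest y.

```bash
cat >> h.py <<'E'
def sim(p,q,rows):
    R=Ro.from_quat(q);p=np.array(p,float)
    for r in rows:
        p=p+R.apply(np.array(r[:3])*.025);R=R*Ro.from_rotvec(np.radians(6)*np.array(r[3:6]))
    return p,R
def plan(p,q,p1,R1,n,dec=2):
    """n even rows, rounded"""
    R=Ro.from_quat(q);p=np.array(p,float);rows=[]
    for k in range(n,0,-1):
        d=R.inv().apply((np.array(p1)-p)/k)/.025
        w=(R.inv()*R1).as_rotvec()/k/np.radians(6)
        r=np.r_[d,w].round(dec);rows.append(r)
        p,R=sim(p,R.as_quat(),[r])
    return rows,p,R
def show(rows):
    ks="tx ty tz rx ry rz".split()
    for r in rows: print("{"+",".join(f'"{k}":{x:g}' for k,x in zip(ks,r) if x)+"}")
YAW=-0.1838
def toolR(tilt,yaw=YAW):
    # tool x along chest x, z down, then tilt about tool y
    cx=np.array([np.cos(yaw),np.sin(yaw),0]);z=np.array([0,0,-1.]);y=np.cross(z,cx)
    return Ro.from_matrix(np.c_[cx,y,z])*Ro.from_rotvec([0,tilt,0])
E
python3 - <<'E'
from rig import env
from h import *
s=env.read_state()
R1=toolR(0.7);g=np.array([.4815,-.0315,.154])
p1=g-.083*R1.apply([0,0,1]);print(p1)
rows,p,R=plan(s["eef_pos"],s["ee_rot"],p1,R1,22,1)
show(rows);print(p,R.as_quat(),R1.as_quat())
E
```

```text
[ 0.42893057 -0.02172744  0.2174819 ]
{"tx":0.8,"ty":-0.7,"rx":-0.1,"ry":0.3,"rz":0.2}
{"tx":0.7,"ty":-0.8,"tz":0.1,"rx":-0.1,"ry":0.3,"rz":0.2}
{"tx":0.7,"ty":-0.8,"tz":0.1,"rx":-0.1,"ry":0.3,"rz":0.2}
{"tx":0.7,"ty":-0.8,"tz":0.1,"rx":-0.1,"ry":0.3,"rz":0.2}
{"tx":0.7,"ty":-0.8,"tz":0.1,"rx":-0.1,"ry":0.3,"rz":0.2}
{"tx":0.7,"ty":-0.8,"tz":0.1,"rx":-0.1,"ry":0.3,"rz":0.2}
{"tx":0.6,"ty":-0.8,"tz":0.1,"ry":0.3,"rz":0.2}
{"tx":0.6,"ty":-0.8,"tz":0.1,"ry":0.3,"rz":0.2}
{"tx":0.6,"ty":-0.9,"tz":0.2,"rx":-0.1,"ry":0.3,"rz":0.2}
{"tx":0.6,"ty":-0.9,"tz":0.2,"ry":0.3,"rz":0.2}
{"tx":0.5,"ty":-0.9,"tz":0.2,"rx":-0.1,"ry":0.3,"rz":0.2}
{"tx":0.5,"ty":-0.9,"tz":0.2,"ry":0.3,"rz":0.1}
{"tx":0.5,"ty":-0.9,"tz":0.2,"rx":-0.1,"ry":0.3,"rz":0.2}
{"tx":0.5,"ty":-0.9,"tz":0.2,"ry":0.3,"rz":0.1}
{"tx":0.5,"ty":-0.9,"tz":0.2,"rx":-0.1,"ry":0.3,"rz":0.2}
{"tx":0.4,"ty":-0.9,"tz":0.2,"ry":0.3,"rz":0.1}
{"tx":0.4,"ty":-0.9,"tz":0.3,"rx":-0.1,"ry":0.3,"rz":0.2}
{"tx":0.4,"ty":-1,"tz":0.2,"ry":0.3,"rz":0.1}
{"tx":0.4,"ty":-0.9,"tz":0.3,"rx":-0.1,"ry":0.3,"rz":0.2}
{"tx":0.3,"ty":-1,"tz":0.3,"ry":0.3,"rz":0.1}
{"tx":0.3,"ty":-1,"tz":0.2,"rx":-0.1,"ry":0.3,"rz":0.2}
{"tx":0.4,"ty":-0.9,"tz":0.3,"ry":0.3,"rz":0.1}
[ 0.42953475 -0.02268162  0.21810797] [ 0.93497995 -0.08384058  0.34317483  0.031848  ] [ 0.93540872 -0.08620689  0.34145084  0.03146797]
```

Emit:
move_arm([
  {"fingers": 0, "tx": 0.8, "ty": -0.7, "rx": -0.1, "ry": 0.3, "rz": 0.2},
  {"fingers": 0, "tx": 0.7, "ty": -0.8, "tz": 0.1, "rx": -0.1, "ry": 0.3, "rz": 0.2},
  {"fingers": 0, "tx": 0.7, "ty": -0.8, "tz": 0.1, "rx": -0.1, "ry": 0.3, "rz": 0.2},
  {"fingers": 0, "tx": 0.7, "ty": -0.8, "tz": 0.1, "rx": -0.1, "ry": 0.3, "rz": 0.2},
  {"fingers": 0, "tx": 0.7, "ty": -0.8, "tz": 0.1, "rx": -0.1, "ry": 0.3, "rz": 0.2},
  {"fingers": 0, "tx": 0.7, "ty": -0.8, "tz": 0.1, "rx": -0.1, "ry": 0.3, "rz": 0.2},
  {"fingers": 0, "tx": 0.6, "ty": -0.8, "tz": 0.1, "ry": 0.3, "rz": 0.2},
  {"fingers": 0, "tx": 0.6, "ty": -0.8, "tz": 0.1, "ry": 0.3, "rz": 0.2},
  {"fingers": 0, "tx": 0.6, "ty": -0.9, "tz": 0.2, "rx": -0.1, "ry": 0.3, "rz": 0.2},
  {"fingers": 0, "tx": 0.6, "ty": -0.9, "tz": 0.2, "ry": 0.3, "rz": 0.2},
  {"fingers": 0, "tx": 0.5, "ty": -0.9, "tz": 0.2, "rx": -0.1, "ry": 0.3, "rz": 0.2},
  {"fingers": 0, "tx": 0.5, "ty": -0.9, "tz": 0.2, "ry": 0.3, "rz": 0.1},
], force=20)

```text
$.deltas[0]: bad value
```

```bash
cat > go.py <<'E'
import sys
from rig import env
from h import *
def to(p1,R1,n,dec=1):
    s=env.read_state();print(s["t"],s["eef_pos"].round(4),s["ft_force"].round(2),s["moment"].round(2),round(s["finger_gap"],3),s["joint_positions"].round(2))
    rows,p,R=plan(s["eef_pos"],s["ee_rot"],p1,R1,n,dec);show(rows);print(p.round(4),p1,(R.inv()*R1).as_rotvec().round(3))
E
python3 - <<'E'
from go import *
R1=toolR(0.7);to(np.array([ 0.42893057,-0.02172744,0.2174819 ]),R1,11)
E
```

```text
0.15 [ 0.119  -0.511   0.2388] [-0.1   1.27  1.15] [-0.01 -0.02  0.01] 1.003 [-1.34  0.24 -0.01  1.32 -0.    1.57]
{"tx":1.5,"ty":-1.5,"tz":0.1,"rx":-0.1,"ry":0.6,"rz":0.3}
{"tx":1.4,"ty":-1.5,"tz":0.2,"rx":-0.1,"ry":0.6,"rz":0.3}
{"tx":1.4,"ty":-1.6,"tz":0.2,"rx":-0.1,"ry":0.6,"rz":0.4}
{"tx":1.3,"ty":-1.6,"tz":0.3,"rx":-0.1,"ry":0.6,"rz":0.3}
{"tx":1.2,"ty":-1.7,"tz":0.4,"rx":-0.1,"ry":0.6,"rz":0.3}
{"tx":1.2,"ty":-1.7,"tz":0.4,"rx":-0.2,"ry":0.6,"rz":0.4}
{"tx":1.1,"ty":-1.8,"tz":0.4,"rx":-0.1,"ry":0.6,"rz":0.3}
{"tx":1,"ty":-1.8,"tz":0.5,"rx":-0.2,"ry":0.6,"rz":0.4}
{"tx":0.8,"ty":-1.8,"tz":0.5,"rx":-0.1,"ry":0.6,"rz":0.3}
{"tx":0.8,"ty":-1.9,"tz":0.5,"rx":-0.2,"ry":0.6,"rz":0.4}
{"tx":0.6,"ty":-1.9,"tz":0.6,"rx":-0.1,"ry":0.6,"rz":0.3}
[ 0.4283 -0.0227  0.217 ] [ 0.42893057 -0.02172744  0.2174819 ] [-0.001  0.001  0.003]
```

The call was refused, probably because every key has to be present. I'll send full rows.

Emit:
move_arm([
  {"fingers": 0, "tx": 0.8, "ty": -0.7, "tz": 0, "rx": -0.1, "ry": 0.3, "rz": 0.2},
  {"fingers": 0, "tx": 0.7, "ty": -0.8, "tz": 0.1, "rx": -0.1, "ry": 0.3, "rz": 0.2},
  {"fingers": 0, "tx": 0.7, "ty": -0.8, "tz": 0.1, "rx": -0.1, "ry": 0.3, "rz": 0.2},
  {"fingers": 0, "tx": 0.7, "ty": -0.8, "tz": 0.1, "rx": -0.1, "ry": 0.3, "rz": 0.2},
  {"fingers": 0, "tx": 0.7, "ty": -0.8, "tz": 0.1, "rx": -0.1, "ry": 0.3, "rz": 0.2},
  {"fingers": 0, "tx": 0.7, "ty": -0.8, "tz": 0.1, "rx": -0.1, "ry": 0.3, "rz": 0.2},
  {"fingers": 0, "tx": 0.6, "ty": -0.8, "tz": 0.1, "rx": 0, "ry": 0.3, "rz": 0.2},
  {"fingers": 0, "tx": 0.6, "ty": -0.8, "tz": 0.1, "rx": 0, "ry": 0.3, "rz": 0.2},
  {"fingers": 0, "tx": 0.6, "ty": -0.9, "tz": 0.2, "rx": -0.1, "ry": 0.3, "rz": 0.2},
  {"fingers": 0, "tx": 0.6, "ty": -0.9, "tz": 0.2, "rx": 0, "ry": 0.3, "rz": 0.2},
  {"fingers": 0, "tx": 0.5, "ty": -0.9, "tz": 0.2, "rx": -0.1, "ry": 0.3, "rz": 0.2},
  {"fingers": 0, "tx": 0.5, "ty": -0.9, "tz": 0.2, "rx": 0, "ry": 0.3, "rz": 0.1},
], force=20)

```text
t: 1.15
eef_pos: [0.2884, -0.2416, 0.225]
ee_rot: [0.981, -0.006, 0.192, 0.02]
ft_force: [0.7, -0.8, -0.2]
finger_gap: 0.502
```

```bash
cat >> h.py <<'E'
def show(rows,f='F'):
    ks="tx ty tz rx ry rz".split()
    for r in rows: print('{"fingers":'+f+','+",".join(f'"{k}":{x+0.:g}' for k,x in zip(ks,r))+"},")
E
python3 - <<'E'
from go import *
R1=toolR(0.7);to(np.array([ 0.42893057,-0.02172744,0.2174819 ]),R1,11)
E
```

```text
1.15 [ 0.2884 -0.2416  0.225 ] [ 0.72 -0.76 -0.18] [0.06 0.38 0.03] 0.502 [-0.92 -0.23 -0.59  0.93  0.28  2.28]
{"fingers":F,"tx":0.5,"ty":-0.8,"tz":0.2,"rx":0,"ry":0.3,"rz":0.1},
{"fingers":F,"tx":0.4,"ty":-0.8,"tz":0.2,"rx":-0.1,"ry":0.3,"rz":0.1},
{"fingers":F,"tx":0.4,"ty":-0.8,"tz":0.2,"rx":0,"ry":0.3,"rz":0.1},
{"fingers":F,"tx":0.4,"ty":-0.8,"tz":0.2,"rx":-0.1,"ry":0.3,"rz":0.2},
{"fingers":F,"tx":0.4,"ty":-0.8,"tz":0.2,"rx":0,"ry":0.2,"rz":0.1},
{"fingers":F,"tx":0.4,"ty":-0.9,"tz":0.2,"rx":-0.1,"ry":0.3,"rz":0.2},
{"fingers":F,"tx":0.4,"ty":-0.9,"tz":0.2,"rx":0,"ry":0.3,"rz":0.1},
{"fingers":F,"tx":0.3,"ty":-0.9,"tz":0.3,"rx":-0.1,"ry":0.2,"rz":0.2},
{"fingers":F,"tx":0.3,"ty":-0.8,"tz":0.2,"rx":0,"ry":0.3,"rz":0.1},
{"fingers":F,"tx":0.3,"ty":-0.9,"tz":0.3,"rx":-0.1,"ry":0.2,"rz":0.2},
{"fingers":F,"tx":0.3,"ty":-0.9,"tz":0.3,"rx":0,"ry":0.3,"rz":0.1},
[ 0.4303 -0.0211  0.2171] [ 0.42893057 -0.02172744  0.2174819 ] [-0.003 -0.005  0.002]
```

Emit:
move_arm([
  {"fingers": 0, "tx": 0.5, "ty": -0.8, "tz": 0.2, "rx": 0, "ry": 0.3, "rz": 0.1},
  {"fingers": 0, "tx": 0.4, "ty": -0.8, "tz": 0.2, "rx": -0.1, "ry": 0.3, "rz": 0.1},
  {"fingers": 0, "tx": 0.4, "ty": -0.8, "tz": 0.2, "rx": 0, "ry": 0.3, "rz": 0.1},
  {"fingers": 0, "tx": 0.4, "ty": -0.8, "tz": 0.2, "rx": -0.1, "ry": 0.3, "rz": 0.2},
  {"fingers": 0, "tx": 0.4, "ty": -0.8, "tz": 0.2, "rx": 0, "ry": 0.2, "rz": 0.1},
  {"fingers": 0, "tx": 0.4, "ty": -0.9, "tz": 0.2, "rx": -0.1, "ry": 0.3, "rz": 0.2},
  {"fingers": 0, "tx": 0.4, "ty": -0.9, "tz": 0.2, "rx": 0, "ry": 0.3, "rz": 0.1},
  {"fingers": 0, "tx": 0.3, "ty": -0.9, "tz": 0.3, "rx": -0.1, "ry": 0.2, "rz": 0.2},
  {"fingers": 0, "tx": 0.3, "ty": -0.8, "tz": 0.2, "rx": 0, "ry": 0.3, "rz": 0.1},
  {"fingers": 0, "tx": 0.3, "ty": -0.9, "tz": 0.3, "rx": -0.1, "ry": 0.2, "rz": 0.2},
  {"fingers": 0, "tx": 0.3, "ty": -0.9, "tz": 0.3, "rx": 0, "ry": 0.3, "rz": 0.1},
  {"fingers": 0, "tx": 0, "ty": 0, "tz": 0, "rx": 0, "ry": 0, "rz": 0},
])

```text
t: 2.15
eef_pos: [0.4242, -0.0572, 0.2162]
ee_rot: [0.937, -0.063, 0.344, 0.021]
ft_force: [-0.1, 0.8, -0.4]
finger_gap: 0.501
```

```bash
python3 - <<'E'
from go import *
import cv2
R1=toolR(0.7);to(np.array([ 0.42893057,-0.02172744,0.2174819 ]),R1,2,2)
m=env.camera_model("wrist");im=env.read_camera("wrist")
cv2.imwrite("pics/w1.png",im[:,:,::-1])
print(m["R"].tolist(),m["t"].tolist())
print(proj(m,[[.5,-.035,.154],[.4643,-.0286,.154],[.482,-.0316,.154]]))
import pickle;pickle.dump(m,open("m1.pkl","wb"))
E
```

```text
2.15 [ 0.4242 -0.0572  0.2162] [-0.14  0.79 -0.37] [ 0.08  0.65 -0.01] 0.501 [-0.14 -0.38 -0.9   0.34  0.01  3.14]
{"fingers":F,"tx":0.01,"ty":-0.71,"tz":-0.02,"rx":-0.17,"ry":-0.02,"rz":0.17},
{"fingers":F,"tx":0,"ty":-0.72,"tz":-0.03,"rx":-0.17,"ry":-0.02,"rz":0.17},
[ 0.4288 -0.0217  0.2174] [ 0.42893057 -0.02172744  0.2174819 ] [0. 0. 0.]
[[-0.13294400542277962, -0.9911143346488223, -0.0042739999730736075], [-0.9117672516054928, 0.12398917833616008, -0.3915445856544174], [0.38859538124109705, -0.04815661230968957, -0.920149210926652]] [0.002058303145826972, 0.5104822148781949, 0.18235168434445775]
[[278.56209737 186.16762035]
 [273.59445126 233.75635264]
 [275.89080752 209.45738087]]
```

View pics/w1.png

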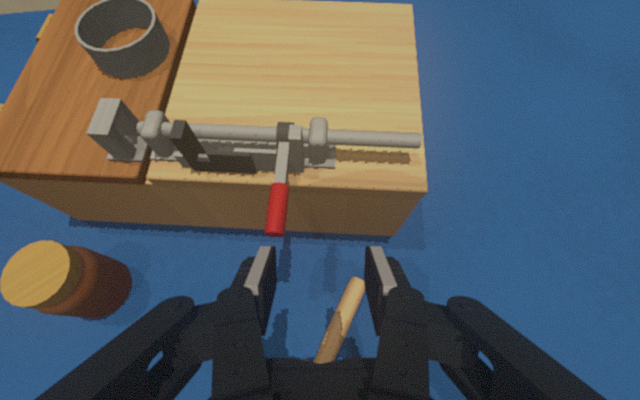

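Joint 6 has reached its limit at 3.14, so I need the equivalent grasp half a turn round. The wrist view shows the grip at (281,184)–(275,232), about 2 px right of where I predicted, so I'll shift it about 1 mm towards -y. I'll flip about tool z here in free space.

```bash
cat >> h.py <<'E'
def toolF(tilt,yaw=YAW): return toolR(tilt,yaw)*Ro.from_rotvec([0,0,np.pi])
G=np.array([.4815,-.0325,.154])
E
python3 - <<'E'
from go import *
import pickle
m=pickle.load(open("m1.pkl","rb"))
R1=toolF(0.7);p1=G-.083*R1.apply([0,0,1])
to(p1,R1,32,2)
E
```

```text
2.2 [ 0.4235 -0.0578  0.2161] [-0.52 -1.15  0.04] [ 0.08  0.62 -0.01] 0.502 [-0.14 -0.38 -0.9   0.34  0.01  3.14]
{"fingers":F,"tx":0,"ty":-0.04,"tz":0,"rx":0,"ry":-0.02,"rz":-0.93},
{"fingers":F,"tx":0.01,"ty":-0.04,"tz":0,"rx":0,"ry":-0.02,"rz":-0.93},
{"fingers":F,"tx":0.01,"ty":-0.04,"tz":0,"rx":0,"ry":-0.02,"rz":-0.93},
{"fingers":F,"tx":0.01,"ty":-0.04,"tz":0,"rx":0,"ry":-0.02,"rz":-0.93},
{"fingers":F,"tx":0.02,"ty":-0.04,"tz":0,"rx":0,"ry":-0.02,"rz":-0.93},
{"fingers":F,"tx":0.02,"ty":-0.04,"tz":0,"rx":0,"ry":-0.02,"rz":-0.93},
{"fingers":F,"tx":0.03,"ty":-0.04,"tz":0,"rx":0,"ry":-0.02,"rz":-0.93},
{"fingers":F,"tx":0.03,"ty":-0.03,"tz":0,"rx":0,"ry":-0.02,"rz":-0.93},
{"fingers":F,"tx":0.03,"ty":-0.03,"tz":0,"rx":0,"ry":-0.02,"rz":-0.93},
{"fingers":F,"tx":0.04,"ty":-0.03,"tz":0,"rx":0,"ry":-0.02,"rz":-0.93},
{"fingers":F,"tx":0.04,"ty":-0.02,"tz":0,"rx":0,"ry":-0.02,"rz":-0.93},
{"fingers":F,"tx":0.04,"ty":-0.02,"tz":0,"rx":0,"ry":-0.02,"rz":-0.93},
{"fingers":F,"tx":0.04,"ty":-0.02,"tz":0,"rx":0,"ry":-0.02,"rz":-0.93},
{"fingers":F,"tx":0.04,"ty":-0.01,"tz":0,"rx":0,"ry":
[... 709 characters left out ...]
ry":-0.02,"rz":-0.93},
{"fingers":F,"tx":0.03,"ty":0.03,"tz":0,"rx":-0.01,"ry":-0.01,"rz":-0.92},
{"fingers":F,"tx":0.03,"ty":0.04,"tz":-0.01,"rx":0,"ry":-0.02,"rz":-0.93},
{"fingers":F,"tx":0.03,"ty":0.04,"tz":0,"rx":-0.01,"ry":-0.01,"rz":-0.92},
{"fingers":F,"tx":0.02,"ty":0.04,"tz":-0.01,"rx":0,"ry":-0.02,"rz":-0.93},
{"fingers":F,"tx":0.02,"ty":0.04,"tz":0,"rx":-0.01,"ry":-0.01,"rz":-0.92},
{"fingers":F,"tx":0.01,"ty":0.04,"tz":-0.01,"rx":0,"ry":-0.02,"rz":-0.93},
{"fingers":F,"tx":0.01,"ty":0.04,"tz":0,"rx":-0.01,"ry":-0.01,"rz":-0.92},
{"fingers":F,"tx":0.01,"ty":0.05,"tz":-0.01,"rx":0,"ry":-0.02,"rz":-0.93},
[ 0.4288 -0.0227  0.2175] [ 0.42893057 -0.02272744  0.2174819 ] [-0.  0.  0.]
```

Emit:
move_arm([
  {"fingers": 0, "tx": 0, "ty": 0, "tz": 0, "rx": 0, "ry": 0, "rz": -1},
  {"fingers": 0, "tx": 0, "ty": 0, "tz": 0, "rx": 0, "ry": 0, "rz": -1},
  {"fingers": 0, "tx": 0, "ty": 0, "tz": 0, "rx": 0, "ry": 0, "rz": -1},
  {"fingers": 0, "tx": 0, "ty": 0, "tz": 0, "rx": 0, "ry": 0, "rz": -1},
  {"fingers": 0, "tx": 0, "ty": 0, "tz": 0, "rx": 0, "ry": 0, "rz": -1},
  {"fingers": 0, "tx": 0, "ty": 0, "tz": 0, "rx": 0, "ry": 0, "rz": -1},
  {"fingers": 0, "tx": 0, "ty": 0, "tz": 0, "rx": 0, "ry": 0, "rz": -1},
  {"fingers": 0, "tx": 0, "ty": 0, "tz": 0, "rx": 0, "ry": 0, "rz": -1},
  {"fingers": 0, "tx": 0, "ty": 0, "tz": 0, "rx": 0, "ry": 0, "rz": -1},
  {"fingers": 0, "tx": 0, "ty": 0, "tz": 0, "rx": 0, "ry": 0, "rz": -1},
  {"fingers": 0, "tx": 0, "ty": 0, "tz": 0, "rx": 0, "ry": 0, "rz": -1},
  {"fingers": 0, "tx": 0, "ty": 0, "tz": 0, "rx": 0, "ry": 0, "rz": -1},
])

```text
t: 3.2
eef_pos: [0.4234, -0.0591, 0.2171]
ee_rot: [0.795, 0.5, 0.264, 0.221]
ft_force: [-0.2, -0.5, 0.1]
finger_gap: 0.501
```

Emit:
move_arm([
  {"fingers": 0, "tx": 0, "ty": 0, "tz": 0, "rx": 0, "ry": 0, "rz": -1},
  {"fingers": 0, "tx": 0, "ty": 0, "tz": 0, "rx": 0, "ry": 0, "rz": -1},
  {"fingers": 0, "tx": 0, "ty": 0, "tz": 0, "rx": 0, "ry": 0, "rz": -1},
  {"fingers": 0, "tx": 0, "ty": 0, "tz": 0, "rx": 0, "ry": 0, "rz": -1},
  {"fingers": 0, "tx": 0, "ty": 0, "tz": 0, "rx": 0, "ry": 0, "rz": -1},
  {"fingers": 0, "tx": 0, "ty": 0, "tz": 0, "rx": 0, "ry": 0, "rz": -1},
  {"fingers": 0, "tx": 0, "ty": 0, "tz": 0, "rx": 0, "ry": 0, "rz": -1},
  {"fingers": 0, "tx": 0, "ty": 0, "tz": 0, "rx": 0, "ry": 0, "rz": -1},
  {"fingers": 0, "tx": 0, "ty": 0, "tz": 0, "rx": 0, "ry": 0, "rz": -1},
  {"fingers": 0, "tx": 0, "ty": 0, "tz": 0, "rx": 0, "ry": 0, "rz": -1},
  {"fingers": 0, "tx": 0, "ty": 0, "tz": 0, "rx": 0, "ry": 0, "rz": -1},
  {"fingers": 0, "tx": 0, "ty": 0, "tz": 0, "rx": 0, "ry": 0, "rz": -1},
])

```text
t: 4.2
eef_pos: [0.4234, -0.0592, 0.2171]
ee_rot: [0.349, 0.872, 0.084, 0.334]
ft_force: [-0.1, 1.1, -0.5]
finger_gap: 0.499
```

```bash
python3 - <<'E'
from go import *
R1=toolF(0.7);p1=G-.083*R1.apply([0,0,1])
to(p1,R1,7,2)
E
```

```text
4.2 [ 0.4234 -0.0592  0.2171] [-0.11  1.09 -0.46] [ 0.08  0.61 -0.03] 0.499 [-0.14 -0.38 -0.9   0.35  0.    0.62]
{"fingers":F,"tx":0.12,"ty":0.17,"tz":0,"rx":0.04,"ry":-0.01,"rz":-0.81},
{"fingers":F,"tx":0.11,"ty":0.18,"tz":0,"rx":0.04,"ry":-0.01,"rz":-0.8},
{"fingers":F,"tx":0.09,"ty":0.19,"tz":0,"rx":0.04,"ry":-0.01,"rz":-0.81},
{"fingers":F,"tx":0.07,"ty":0.2,"tz":0,"rx":0.04,"ry":-0.01,"rz":-0.8},
{"fingers":F,"tx":0.06,"ty":0.2,"tz":0,"rx":0.05,"ry":-0.01,"rz":-0.81},
{"fingers":F,"tx":0.04,"ty":0.21,"tz":-0.01,"rx":0.04,"ry":-0.01,"rz":-0.8},
{"fingers":F,"tx":0.02,"ty":0.21,"tz":-0.01,"rx":0.05,"ry":-0.01,"rz":-0.81},
[ 0.4288 -0.0227  0.2175] [ 0.42893057 -0.02272744  0.2174819 ] [-0.  0.  0.]
```

Emit:
move_arm([
  {"fingers": 0, "tx": 0.12, "ty": 0.17, "tz": 0, "rx": 0.04, "ry": -0.01, "rz": -0.81},
  {"fingers": 0, "tx": 0.11, "ty": 0.18, "tz": 0, "rx": 0.04, "ry": -0.01, "rz": -0.8},
  {"fingers": 0, "tx": 0.09, "ty": 0.19, "tz": 0, "rx": 0.04, "ry": -0.01, "rz": -0.81},
  {"fingers": 0, "tx": 0.07, "ty": 0.2, "tz": 0, "rx": 0.04, "ry": -0.01, "rz": -0.8},
  {"fingers": 0, "tx": 0.06, "ty": 0.2, "tz": 0, "rx": 0.05, "ry": -0.01, "rz": -0.81},
  {"fingers": 0, "tx": 0.04, "ty": 0.21, "tz": 0, "rx": 0.04, "ry": -0.01, "rz": -0.8},
  {"fingers": 0, "tx": 0.02, "ty": 0.21, "tz": 0, "rx": 0.05, "ry": -0.01, "rz": -0.81},
  {"fingers": 0, "tx": 0, "ty": 0, "tz": 0, "rx": 0, "ry": 0, "rz": 0},
])

```text
t: 4.87
eef_pos: [0.4296, -0.022, 0.2174]
ee_rot: [0.086, 0.935, -0.031, 0.342]
ft_force: [0.0, 0.6, -0.7]
finger_gap: 0.501
```

```bash
python3 - <<'E'
from go import *
import cv2
R1=toolF(0.7);p1=G+.007*R1.apply([0,0,1])
to(p1,R1,8,2)
m=env.camera_model("wrist");im=env.read_camera("wrist")
cv2.imwrite("pics/w2.png",im[:,:,::-1])
print(proj(m,[[.5,-.035,.154],[.4643,-.0286,.154],[.482,-.0316,.154]]), -m["R"].T@m["t"])
E
```

```text
4.8667 [ 0.4296 -0.022   0.2174] [ 0.03  0.56 -0.7 ] [ 0.18  0.59 -0.02] 0.501 [ 0.05 -0.36 -0.89  0.36 -0.15  0.18]
{"fingers":F,"tx":0,"ty":0,"tz":0.45,"rx":0,"ry":0,"rz":0},
{"fingers":F,"tx":0,"ty":0,"tz":0.45,"rx":0,"ry":0,"rz":0},
{"fingers":F,"tx":0,"ty":-0.01,"tz":0.45,"rx":0,"ry":0,"rz":0},
{"fingers":F,"tx":0,"ty":0,"tz":0.45,"rx":0,"ry":0,"rz":0},
{"fingers":F,"tx":0,"ty":-0.01,"tz":0.45,"rx":0,"ry":0,"rz":0},
{"fingers":F,"tx":0,"ty":0,"tz":0.44,"rx":0,"ry":0,"rz":0},
{"fingers":F,"tx":0.01,"ty":-0.01,"tz":0.45,"rx":0,"ry":0,"rz":0},
{"fingers":F,"tx":0,"ty":0,"tz":0.44,"rx":0,"ry":0,"rz":0},
[ 0.4859 -0.0332  0.1488] [ 0.48593357 -0.03332419  0.1486461 ] [0.001 0.    0.   ]
[[318.39390899 223.81204287]
 [317.83055396 197.78033808]
 [318.36726924 211.52653142]] [0.28721685 0.00564473 0.27137736]
```

View pics/w2.png

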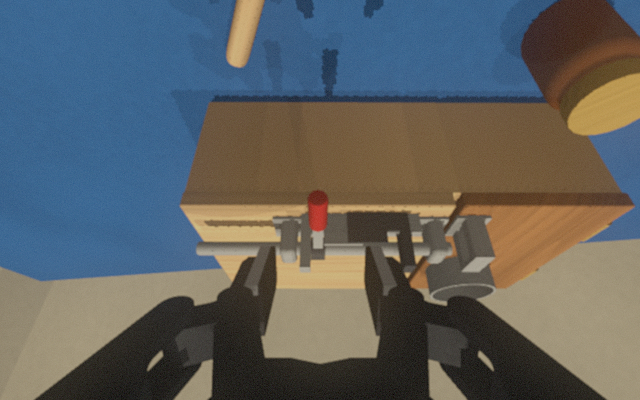

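In the flipped view the grip is at (318,192)–(318,228), centred between the pads as predicted, and the stop post is at about (405,250). Scaling from the brackets puts contact after about 66 mm of slide. I'll advance over the grip.

Emit:
move_arm([
  {"fingers": 0, "tx": 0, "ty": 0, "tz": 0.45, "rx": 0, "ry": 0, "rz": 0},
  {"fingers": 0, "tx": 0, "ty": 0, "tz": 0.45, "rx": 0, "ry": 0, "rz": 0},
  {"fingers": 0, "tx": 0, "ty": 0, "tz": 0.45, "rx": 0, "ry": 0, "rz": 0},
  {"fingers": 0, "tx": 0, "ty": 0, "tz": 0.45, "rx": 0, "ry": 0, "rz": 0},
  {"fingers": 0, "tx": 0, "ty": 0, "tz": 0.45, "rx": 0, "ry": 0, "rz": 0},
  {"fingers": 0, "tx": 0, "ty": 0, "tz": 0.45, "rx": 0, "ry": 0, "rz": 0},
  {"fingers": 0, "tx": 0, "ty": 0, "tz": 0.45, "rx": 0, "ry": 0, "rz": 0},
  {"fingers": 0, "tx": 0, "ty": 0, "tz": 0.45, "rx": 0, "ry": 0, "rz": 0},
  {"fingers": 0.4, "tx": 0, "ty": 0, "tz": 0, "rx": 0, "ry": 0, "rz": 0},
  {"fingers": 0.4, "tx": 0, "ty": 0, "tz": 0, "rx": 0, "ry": 0, "rz": 0},
  {"fingers": 0.4, "tx": 0, "ty": 0, "tz": 0, "rx": 0, "ry": 0, "rz": 0},
])

```text
t: 5.83
eef_pos: [0.4866, -0.0329, 0.1486]
ee_rot: [0.089, 0.935, -0.03, 0.342]
ft_force: [0.4, 0.8, 0.9]
finger_gap: 0.298
```

```bash
python3 - <<'E'
from go import *
import cv2
R1=toolF(0.7);p1=G+.007*R1.apply([0,0,1])
to(p1,R1,1,2)
m=env.camera_model("wrist");im=env.read_camera("wrist");si=env.read_camera("side")
w=cv2.resize(im[120:320,200:440],None,fx=3,fy=3,interpolation=cv2.INTER_CUBIC)[:600]
cv2.imwrite("pics/w3.png",w[:,:,::-1])
cv2.imwrite("pics/s3.png",cv2.resize(si[125:275,250:400],None,fx=4,fy=4,interpolation=cv2.INTER_CUBIC)[:,:,::-1])
E
```

```text
5.8333 [ 0.4866 -0.0329  0.1486] [0.36 0.82 0.85] [0.1  0.6  0.01] 0.298 [ 0.01 -0.13 -0.97  0.04 -0.12  0.15]
{"fingers":F,"tx":0.02,"ty":-0.02,"tz":-0.01,"rx":0.01,"ry":0.01,"rz":-0.05},
[ 0.4859 -0.0333  0.1485] [ 0.48593357 -0.03332419  0.1486461 ] [-0. -0. -0.]
```

View pics/w3.png

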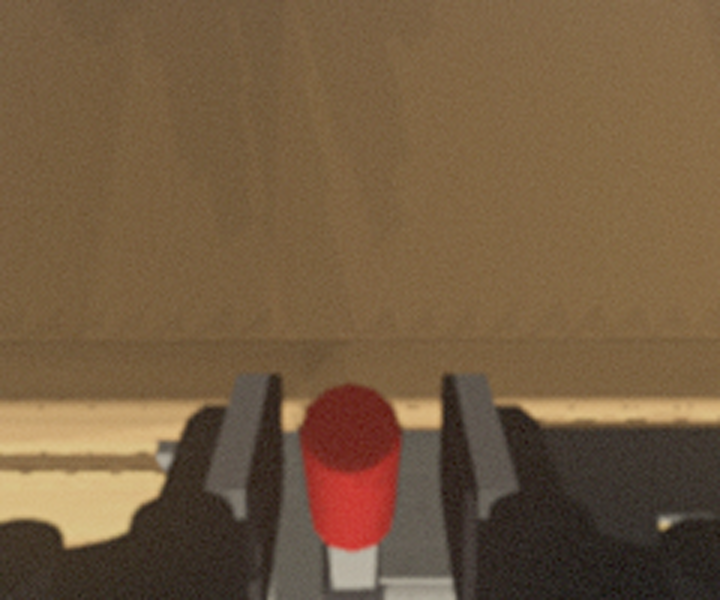

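View pics/s3.png

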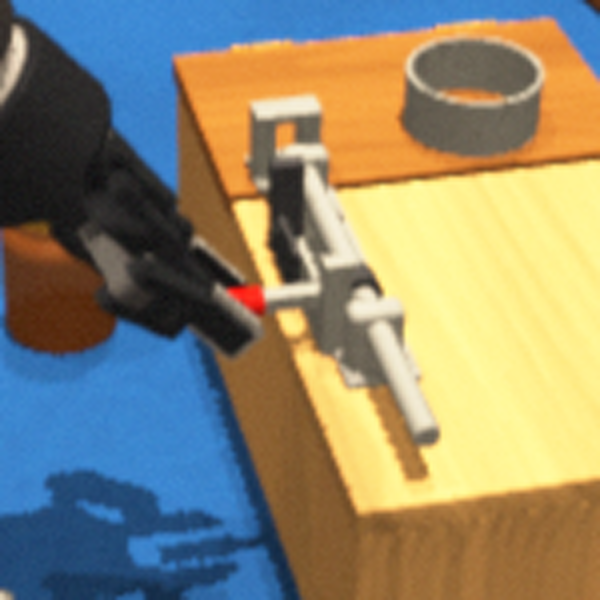

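The grip, at (303–400) in the crop, lies about 10 px left of the jaw centre at 362. That is about 1.5 mm towards -y, so I'll recentre and narrow the jaws gradually.

Emit:
move_arm([
  {"fingers": 0.4, "tx": 0, "ty": -0.06, "tz": 0, "rx": 0, "ry": 0, "rz": 0},
  {"fingers": 0.6, "tx": 0, "ty": 0, "tz": 0, "rx": 0, "ry": 0, "rz": 0},
  {"fingers": 0.6, "tx": 0, "ty": 0, "tz": 0, "rx": 0, "ry": 0, "rz": 0},
])

```text
t: 6.18
eef_pos: [0.4866, -0.034, 0.1488]
ee_rot: [0.088, 0.935, -0.03, 0.342]
ft_force: [0.4, -0.3, 0.1]
finger_gap: 0.201
```

```bash
python3 - <<'E'
from go import *
import cv2
R1=toolF(0.7);p1=G+.007*R1.apply([0,0,1])
to(p1,R1,1,2)
im=env.read_camera("wrist")
w=cv2.resize(im[220:320,240:400],None,fx=5,fy=5,interpolation=cv2.INTER_CUBIC)
cv2.imwrite("pics/w4.png",w[:,:,::-1])
E
```

```text
6.1833 [ 0.4866 -0.034   0.1488] [ 0.44 -0.33  0.14] [ 0.15  0.58 -0.02] 0.201 [ 0.   -0.13 -0.97  0.04 -0.12  0.15]
{"fingers":F,"tx":0.03,"ty":0.02,"tz":-0.02,"rx":0.01,"ry":0.02,"rz":-0.04},
[ 0.4858 -0.0333  0.1487] [ 0.48593357 -0.03332419  0.1486461 ] [ 0. -0.  0.]
```

View pics/w4.png

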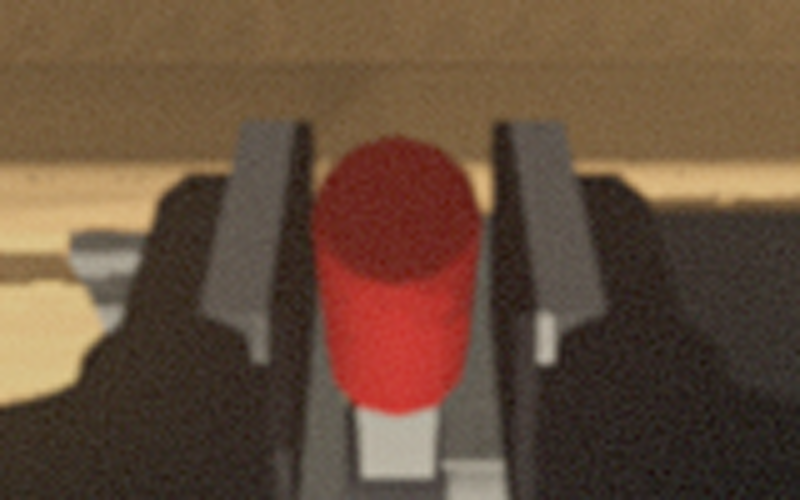

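The grip is centred to within about 0.4 mm. I'll close in two steps and check the force.

Emit:
move_arm([
  {"fingers": 0.64, "tx": 0, "ty": -0.01, "tz": 0, "rx": 0, "ry": 0, "rz": 0},
  {"fingers": 0.68, "tx": 0, "ty": 0, "tz": 0, "rx": 0, "ry": 0, "rz": 0},
  {"fingers": 0.75, "tx": 0, "ty": 0, "tz": 0, "rx": 0, "ry": 0, "rz": 0},
  {"fingers": 1, "tx": 0, "ty": 0, "tz": 0, "rx": 0, "ry": 0, "rz": 0},
  {"fingers": 1, "tx": 0, "ty": 0, "tz": 0, "rx": 0, "ry": 0, "rz": 0},
], force=20)

```text
t: 6.65
eef_pos: [0.4866, -0.0343, 0.1485]
ee_rot: [0.088, 0.935, -0.03, 0.342]
ft_force: [-3.4, -1.4, 3.9]
finger_gap: 0.157
```

```bash
cat >> h.py <<'E'
CX=np.array([np.cos(YAW),np.sin(YAW),0]);CY=np.array([-np.sin(YAW),np.cos(YAW),0])
def st(s):
    F=s["ft_force"];print(round(s["t"],2),s["eef_pos"].round(4),"F chest",(F@CX).round(1),(F@CY).round(1),F[2].round(1),"M",s["moment"].round(2),"gap mm",round(85*s["finger_gap"],1),"tilt",np.arctan2((Ro.from_quat(s["ee_rot"]).apply([0,0,1])@CX),-Ro.from_quat(s["ee_rot"]).apply([0,0,1])[2]).round(3))
E
python3 - <<'E'
from go import *
s=env.read_state();st(s)
# arc about rod: keep tool point fixed in lever frame
p0=s["eef_pos"];q0=Ro.from_quat(s["ee_rot"])
v=np.load("v.npy");rod=chest(v[:3],[[-.08,0,.154]])[0]
print("rod",rod,"grip point r",(p0-rod)@CX)
def arc(th):
    # lever raised by th: rotate about rod; axis: -x->+z  => about +CY: x->-z so -x->+z : positive about CY
    Q=Ro.from_rotvec(CY*th);d=p0-rod;dy=d@CY*CY
    return rod+dy+Q.apply(d-dy),Q*q0
p,R=p0,q0;n=14
for k in range(1,n+1):
    t,RR=arc(.85*k/n)
    rows,p,R=plan(p,R.as_quat(),t,RR,1,2);show(rows,'1')
print(p,R.apply([0,0,1]))
E
```

```text
6.65 [ 0.4866 -0.0343  0.1485] F chest -3.0 -2.0 3.9 M [-0.14  0.6  -0.23] gap mm 13.4 tilt 0.701
rod [0.55821661 0.02851832 0.154     ] grip point r -0.0589752589737555
{"fingers":1,"tx":-0.09,"ty":0,"tz":-0.12,"rx":0,"ry":0.58,"rz":0},
{"fingers":1,"tx":-0.08,"ty":0,"tz":-0.11,"rx":0,"ry":0.58,"rz":0},
{"fingers":1,"tx":-0.09,"ty":0,"tz":-0.12,"rx":0.01,"ry":0.58,"rz":0},
{"fingers":1,"tx":-0.08,"ty":0,"tz":-0.11,"rx":0,"ry":0.58,"rz":0},
{"fingers":1,"tx":-0.09,"ty":0,"tz":-0.12,"rx":0,"ry":0.58,"rz":0},
{"fingers":1,"tx":-0.08,"ty":0,"tz":-0.11,"rx":0,"ry":0.58,"rz":0},
{"fingers":1,"tx":-0.09,"ty":0,"tz":-0.12,"rx":0,"ry":0.58,"rz":0},
{"fingers":1,"tx":-0.09,"ty":0,"tz":-0.11,"rx":0.01,"ry":0.58,"rz":0.01},
{"fingers":1,"tx":-0.08,"ty":0,"tz":-0.12,"rx":0,"ry":0.58,"rz":0},
{"fingers":1,"tx":-0.09,"ty":0,"tz":-0.12,"rx":0,"ry":0.58,"rz":0},
{"fingers":1,"tx":-0.08,"ty":0,"tz":-0.11,"rx":0,"ry":0.58,"rz":0},
{"fingers":1,"tx":-0.09,"ty":0.01,"tz":-0.12,"rx":0,"ry":0.58,"rz":0},
{"fingers":1,"tx":-0.08,"ty":0,"tz":-0.11,"rx":0.01,"ry":0.58,"rz":0},
{"fingers":1,"tx":-0.09,"ty":0,"tz":-0.12,"rx":0,"ry":0.58,"rz":0},
[ 0.50221698 -0.03708996  0.1947277 ] [-0.1458208   0.02815924 -0.98891018]
```

The forces are small, at most 4 N. I'll lift along the arc in parts.

Emit:
move_arm([
  {"fingers": 1, "tx": -0.09, "ty": 0, "tz": -0.12, "rx": 0, "ry": 0.58, "rz": 0},
  {"fingers": 1, "tx": -0.08, "ty": 0, "tz": -0.11, "rx": 0, "ry": 0.58, "rz": 0},
  {"fingers": 1, "tx": -0.09, "ty": 0, "tz": -0.12, "rx": 0, "ry": 0.58, "rz": 0},
])

```text
t: 6.9
eef_pos: [0.4859, -0.0342, 0.1593]
ee_rot: [0.09, 0.963, -0.022, 0.254]
ft_force: [4.9, -1.2, -5.6]
finger_gap: 0.149
```

```bash
python3 - <<'E'
from go import *
st(env.read_state())
E
```

```text
6.9 [ 0.4859 -0.0342  0.1593] F chest 5.0 -0.3 -5.6 M [-0.16 -0.06 -0.08] gap mm 12.7 tilt 0.515
```

Emit:
move_arm([
  {"fingers": 1, "tx": -0.08, "ty": 0, "tz": -0.11, "rx": 0, "ry": 0.58, "rz": 0},
  {"fingers": 1, "tx": -0.09, "ty": 0, "tz": -0.12, "rx": 0, "ry": 0.58, "rz": 0},
  {"fingers": 1, "tx": -0.08, "ty": 0, "tz": -0.11, "rx": 0, "ry": 0.58, "rz": 0},
  {"fingers": 1, "tx": -0.09, "ty": 0, "tz": -0.12, "rx": 0, "ry": 0.58, "rz": 0},
])

```text
t: 7.23
eef_pos: [0.4887, -0.0348, 0.1731]
ee_rot: [0.092, 0.987, -0.011, 0.135]
ft_force: [1.0, -0.2, -3.8]
finger_gap: 0.162
```

```bash
python3 - <<'E'
from go import *
import cv2
st(env.read_state())
im=env.read_camera("side")
cv2.imwrite("pics/s5.png",cv2.resize(im[125:275,250:400],None,fx=4,fy=4,interpolation=cv2.INTER_CUBIC)[:,:,::-1])
E
```

```text
7.23 [ 0.4887 -0.0348  0.1731] F chest 1.0 -0.1 -3.8 M [-0.14  0.17 -0.06] gap mm 13.8 tilt 0.272
```

View pics/s5.png

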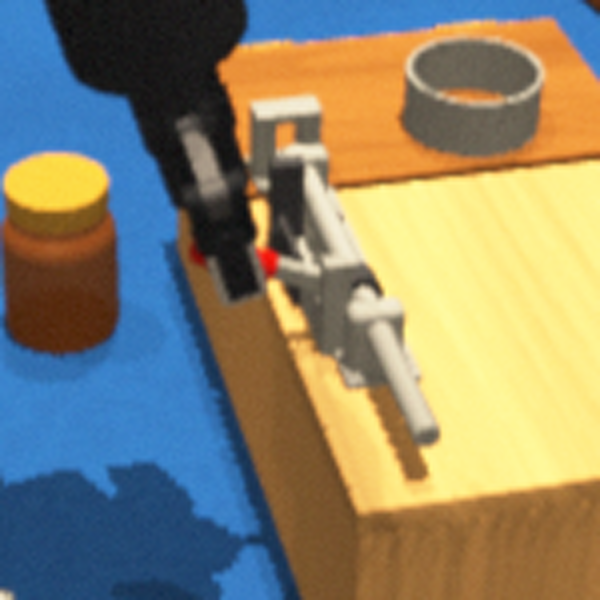

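The lever is rising with the tool. I'll lift further, to about 0.9 rad.

Emit:
move_arm([
  {"fingers": 1, "tx": -0.09, "ty": 0, "tz": -0.11, "rx": 0, "ry": 0.58, "rz": 0},
  {"fingers": 1, "tx": -0.08, "ty": 0, "tz": -0.12, "rx": 0, "ry": 0.58, "rz": 0},
  {"fingers": 1, "tx": -0.09, "ty": 0, "tz": -0.12, "rx": 0, "ry": 0.58, "rz": 0},
  {"fingers": 1, "tx": -0.08, "ty": 0, "tz": -0.11, "rx": 0, "ry": 0.58, "rz": 0},
  {"fingers": 1, "tx": -0.09, "ty": 0, "tz": -0.12, "rx": 0, "ry": 0.58, "rz": 0},
  {"fingers": 1, "tx": -0.08, "ty": 0, "tz": -0.11, "rx": 0, "ry": 0.58, "rz": 0},
  {"fingers": 1, "tx": -0.09, "ty": 0, "tz": -0.12, "rx": 0, "ry": 0.58, "rz": 0},
  {"fingers": 1, "tx": -0.09, "ty": 0, "tz": -0.11, "rx": 0, "ry": 0.58, "rz": 0},
  {"fingers": 1, "tx": 0, "ty": 0, "tz": 0, "rx": 0, "ry": 0, "rz": 0},
])

```text
t: 8.03
eef_pos: [0.5047, -0.0378, 0.1964]
ee_rot: [0.092, 0.99, 0.012, -0.108]
ft_force: [-8.1, 0.5, 14.8]
finger_gap: 0.151
```

```bash
python3 - <<'E'
from go import *
import cv2
s=env.read_state();st(s);print(s["joint_positions"].round(2))
np.save("raised.npy",np.r_[s["eef_pos"],s["ee_rot"]])
im=env.read_camera("side")
cv2.imwrite("pics/s6.png",cv2.resize(im[125:275,250:400],None,fx=4,fy=4,interpolation=cv2.INTER_CUBIC)[:,:,::-1])
im=env.read_camera("wrist")
cv2.imwrite("pics/w6.png",im[:,:,::-1])
print("chest y in tool",Ro.from_quat(s["ee_rot"]).inv().apply(CY))
E
```

```text
8.03 [ 0.5047 -0.0378  0.1964] F chest -8.1 -1.0 14.8 M [ 0.13  1.58 -0.03] gap mm 12.9 tilt -0.217
[-0.09  0.39  0.07  1.47  0.02  0.09]
chest y in tool [0.0013072  0.99999281 0.00356044]
```

View pics/s6.png

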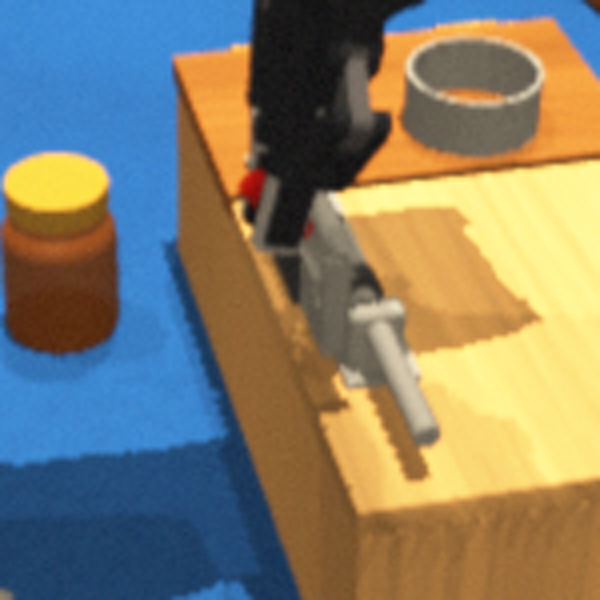

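View pics/w6.png

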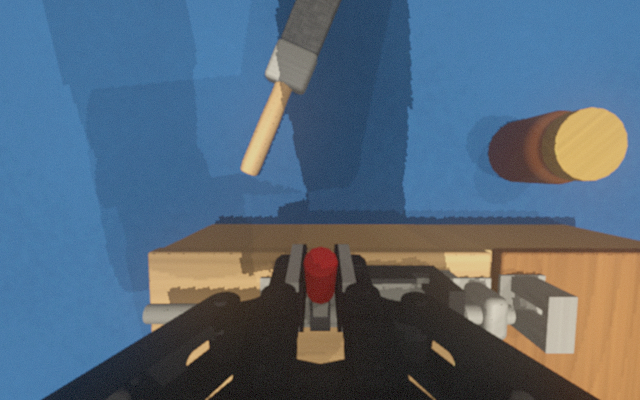

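The lever is up at about 0.9 rad, with its arm clear above the guide. A 17 N force along the lever shows a small radius mismatch, so I'll relieve it outward.

```bash
python3 - <<'E'
from go import *
s=env.read_state();R=Ro.from_quat(s["ee_rot"])
out=-CX*np.cos(.92)+np.array([0,0,1])*np.sin(.92)
print("outward in tool",R.inv().apply(out).round(3),"F along out",s["ft_force"]@out,"F tool",R.inv().apply(s["ft_force"]))
E
```

```text
outward in tool [ 0.76   0.001 -0.65 ] F along out 6.254457955422563 F tool [ 5.33923552 -0.75493264 -3.3817642 ]
```

Emit:
move_arm([
  {"fingers": 1, "tx": 0.02, "ty": 0, "tz": -0.02, "rx": 0, "ry": 0, "rz": 0},
  {"fingers": 1, "tx": 0, "ty": 0.06, "tz": 0, "rx": 0, "ry": 0, "rz": 0},
  {"fingers": 1, "tx": 0, "ty": 0.12, "tz": 0, "rx": 0, "ry": 0, "rz": 0},
  {"fingers": 1, "tx": 0, "ty": 0.12, "tz": 0, "rx": 0, "ry": 0, "rz": 0},
  {"fingers": 1, "tx": 0, "ty": 0.12, "tz": 0, "rx": 0, "ry": 0, "rz": 0},
  {"fingers": 1, "tx": 0, "ty": 0.12, "tz": 0, "rx": 0, "ry": 0, "rz": 0},
])

```text
t: 8.63
eef_pos: [0.5075, -0.0243, 0.1971]
ee_rot: [0.092, 0.99, 0.011, -0.104]
ft_force: [3.6, -2.9, -10.0]
finger_gap: 0.158
```

```bash
cat >> go.py <<'E'
r0=np.load("raised.npy") if __import__("os").path.exists("raised.npy") else None
def sl():
    s=env.read_state();st(s);d=s["eef_pos"]-r0[:3]
    print("slide",(d@CY*1000).round(1),"chest x",(d@CX*1000).round(1),"z",(d[2]*1000).round(1),s["joint_positions"].round(2))
E
python3 -c "
from go import *
sl()"
```

```text
8.63 [ 0.5075 -0.0243  0.1971] F chest 4.0 -2.2 -10.0 M [-0.91 -1.38 -0.05] gap mm 13.4 tilt -0.209
slide 13.7 chest x 0.3 z 0.6 [-0.06  0.38  0.06  1.46  0.03  0.12]
```

The side force is about 2 N, which matches the slide friction. I'll keep going to about 45 mm.

Emit:
move_arm([
  {"fingers": 1, "tx": -0.01, "ty": 0.12, "tz": 0.01, "rx": 0, "ry": 0, "rz": 0},
  {"fingers": 1, "tx": 0, "ty": 0.12, "tz": 0, "rx": 0, "ry": 0, "rz": 0},
  {"fingers": 1, "tx": 0, "ty": 0.12, "tz": 0, "rx": 0, "ry": 0, "rz": 0},
  {"fingers": 1, "tx": 0, "ty": 0.12, "tz": 0, "rx": 0, "ry": 0, "rz": 0},
  {"fingers": 1, "tx": 0, "ty": 0.12, "tz": 0, "rx": 0, "ry": 0, "rz": 0},
  {"fingers": 1, "tx": 0, "ty": 0.12, "tz": 0, "rx": 0, "ry": 0, "rz": 0},
  {"fingers": 1, "tx": 0, "ty": 0.12, "tz": 0, "rx": 0, "ry": 0, "rz": 0},
  {"fingers": 1, "tx": 0, "ty": 0.12, "tz": 0, "rx": 0, "ry": 0, "rz": 0},
  {"fingers": 1, "tx": 0, "ty": 0.12, "tz": 0, "rx": 0, "ry": 0, "rz": 0},
  {"fingers": 1, "tx": 0, "ty": 0.06, "tz": 0, "rx": 0, "ry": 0, "rz": 0},
])

```text
t: 9.47
eef_pos: [0.5129, 0.0039, 0.197]
ee_rot: [0.092, 0.99, 0.011, -0.104]
ft_force: [4.3, -4.3, -8.2]
finger_gap: 0.15
```

```bash
python3 -c "
from go import *
import cv2
sl()
im=env.read_camera('wrist');cv2.imwrite('pics/w7.png',im[:,:,::-1])
im=env.read_camera('side');cv2.imwrite('pics/s7.png',cv2.resize(im[125:275,250:400],None,fx=4,fy=4,interpolation=cv2.INTER_CUBIC)[:,:,::-1])"
```

```text
9.47 [0.5129 0.0039 0.197 ] F chest 5.0 -3.4 -8.2 M [-0.88 -1.31 -0.03] gap mm 12.8 tilt -0.209
slide 42.4 chest x 0.5 z 0.6 [-0.01  0.39  0.07  1.46  0.04  0.17]
```

View pics/w7.png

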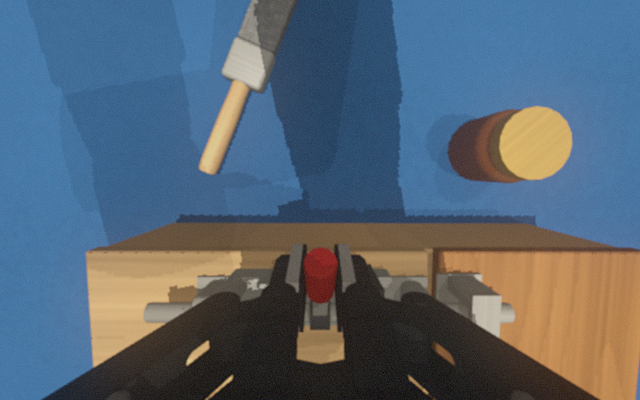

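View pics/s7.png

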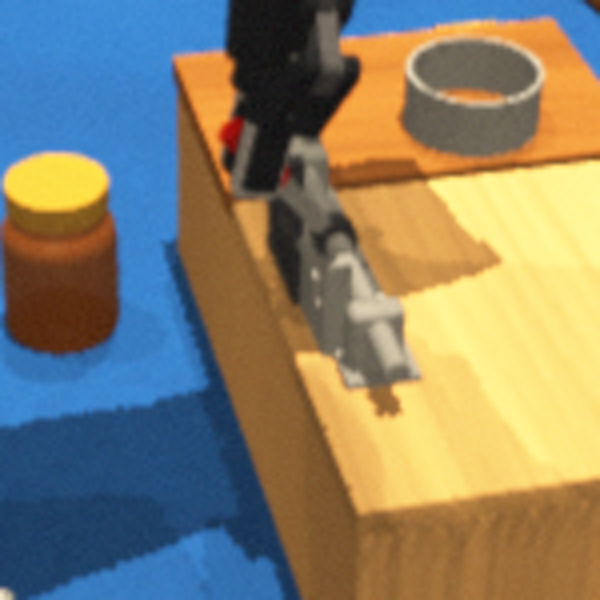

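The rod has slid about 42 mm and enters the staple, with a side force of 3–4 N. Now I'll take smaller steps.

Emit:
move_arm([
  {"fingers": 1, "tx": 0, "ty": 0.06, "tz": 0, "rx": 0, "ry": 0, "rz": 0},
  {"fingers": 1, "tx": 0, "ty": 0.06, "tz": 0, "rx": 0, "ry": 0, "rz": 0},
  {"fingers": 1, "tx": 0, "ty": 0.06, "tz": 0, "rx": 0, "ry": 0, "rz": 0},
  {"fingers": 1, "tx": 0, "ty": 0.06, "tz": 0, "rx": 0, "ry": 0, "rz": 0},
  {"fingers": 1, "tx": 0, "ty": 0.06, "tz": 0, "rx": 0, "ry": 0, "rz": 0},
  {"fingers": 1, "tx": 0, "ty": 0.06, "tz": 0, "rx": 0, "ry": 0, "rz": 0},
  {"fingers": 1, "tx": 0, "ty": 0.06, "tz": 0, "rx": 0, "ry": 0, "rz": 0},
  {"fingers": 1, "tx": 0, "ty": 0.06, "tz": 0, "rx": 0, "ry": 0, "rz": 0},
])

```text
t: 10.23
eef_pos: [0.5151, 0.0154, 0.1971]
ee_rot: [0.092, 0.99, 0.011, -0.104]
ft_force: [4.7, -4.1, -9.2]
finger_gap: 0.153
```

```bash
python3 -c "
from go import *
sl()"
```

```text
10.23 [0.5151 0.0154 0.1971] F chest 5.4 -3.1 -9.2 M [-0.89 -1.42  0.02] gap mm 13.0 tilt -0.209
slide 54.2 chest x 0.5 z 0.6 [0.01 0.39 0.08 1.46 0.04 0.19]
```

Baseline side force is about -3 N. I'll step 1 mm per row, three rows at a time.

Emit:
move_arm([
  {"fingers": 1, "tx": 0, "ty": 0.04, "tz": 0, "rx": 0, "ry": 0, "rz": 0},
  {"fingers": 1, "tx": 0, "ty": 0.04, "tz": 0, "rx": 0, "ry": 0, "rz": 0},
  {"fingers": 1, "tx": 0, "ty": 0.04, "tz": 0, "rx": 0, "ry": 0, "rz": 0},
])

```text
t: 10.48
eef_pos: [0.5157, 0.0184, 0.1971]
ee_rot: [0.092, 0.99, 0.011, -0.104]
ft_force: [4.6, -4.0, -9.1]
finger_gap: 0.155
```

```bash
python3 -c "
from go import *
sl()"
```

```text
10.48 [0.5157 0.0184 0.1971] F chest 5.3 -3.1 -9.1 M [-0.91 -1.39 -0.  ] gap mm 13.2 tilt -0.209
slide 57.2 chest x 0.5 z 0.6 [0.01 0.39 0.08 1.46 0.04 0.19]
```

Emit:
move_arm([
  {"fingers": 1, "tx": 0, "ty": 0.04, "tz": 0, "rx": 0, "ry": 0, "rz": 0},
  {"fingers": 1, "tx": 0, "ty": 0.04, "tz": 0, "rx": 0, "ry": 0, "rz": 0},
  {"fingers": 1, "tx": 0, "ty": 0.04, "tz": 0, "rx": 0, "ry": 0, "rz": 0},
])

```text
t: 10.73
eef_pos: [0.5162, 0.0213, 0.1971]
ee_rot: [0.092, 0.99, 0.011, -0.104]
ft_force: [5.4, -4.3, -8.9]
finger_gap: 0.154
```

```bash
python3 -c "
from go import *
sl()"
```

```text
10.73 [0.5162 0.0213 0.1971] F chest 6.1 -3.2 -8.9 M [-0.87 -1.41  0.01] gap mm 13.1 tilt -0.209
slide 60.2 chest x 0.5 z 0.6 [0.02 0.4  0.08 1.46 0.04 0.2 ]
```

Now 0.5 mm steps, checking after each 1 mm.

Emit:
move_arm([
  {"fingers": 1, "tx": 0, "ty": 0.02, "tz": 0, "rx": 0, "ry": 0, "rz": 0},
  {"fingers": 1, "tx": 0, "ty": 0.02, "tz": 0, "rx": 0, "ry": 0, "rz": 0},
  {"fingers": 1, "tx": 0, "ty": 0.02, "tz": 0, "rx": 0, "ry": 0, "rz": 0},
])

```text
t: 10.98
eef_pos: [0.5165, 0.0228, 0.1971]
ee_rot: [0.092, 0.99, 0.011, -0.104]
ft_force: [5.1, -3.9, -10.2]
finger_gap: 0.153
```

Emit:
move_arm([
  {"fingers": 1, "tx": 0, "ty": 0.02, "tz": 0, "rx": 0, "ry": 0, "rz": 0},
  {"fingers": 1, "tx": 0, "ty": 0.02, "tz": 0, "rx": 0, "ry": 0, "rz": 0},
])

```text
t: 11.15
eef_pos: [0.5167, 0.0237, 0.1971]
ee_rot: [0.092, 0.99, 0.011, -0.104]
ft_force: [4.3, -3.8, -10.0]
finger_gap: 0.155
```

```bash
python3 -c "
from go import *
sl()"
```

```text
11.15 [0.5167 0.0237 0.1971] F chest 4.9 -2.9 -10.0 M [-0.86 -1.42  0.03] gap mm 13.2 tilt -0.209
slide 62.7 chest x 0.5 z 0.6 [0.02 0.4  0.08 1.46 0.05 0.2 ]
```

Emit:
move_arm([
  {"fingers": 1, "tx": 0, "ty": 0.02, "tz": 0, "rx": 0, "ry": 0, "rz": 0},
  {"fingers": 1, "tx": 0, "ty": 0.02, "tz": 0, "rx": 0, "ry": 0, "rz": 0},
])

```text
t: 11.32
eef_pos: [0.5169, 0.0247, 0.1971]
ee_rot: [0.092, 0.99, 0.011, -0.104]
ft_force: [4.5, -3.2, -9.5]
finger_gap: 0.153
```

```bash
python3 -c "
from go import *
sl()"
```

```text
11.32 [0.5169 0.0247 0.1971] F chest 5.0 -2.3 -9.5 M [-0.84 -1.43  0.02] gap mm 13.0 tilt -0.209
slide 63.6 chest x 0.5 z 0.6 [0.02 0.4  0.08 1.46 0.05 0.2 ]
```

Emit:
move_arm([
  {"fingers": 1, "tx": 0, "ty": 0.02, "tz": 0, "rx": 0, "ry": 0, "rz": 0},
  {"fingers": 1, "tx": 0, "ty": 0.02, "tz": 0, "rx": 0, "ry": 0, "rz": 0},
])

```text
t: 11.48
eef_pos: [0.517, 0.0252, 0.1971]
ee_rot: [0.092, 0.99, 0.01, -0.104]
ft_force: [3.7, -8.2, -9.0]
finger_gap: 0.159
```

```bash
python3 -c "
from go import *
sl()"
```

```text
11.48 [0.517  0.0252 0.1971] F chest 5.1 -7.4 -9.0 M [-1.82 -1.31  0.19] gap mm 13.5 tilt -0.209
slide 64.1 chest x 0.5 z 0.6 [0.02 0.4  0.09 1.46 0.04 0.2 ]
```

The side force rose from about 3 N to 7 N at 64.1 mm, and motion stalled. That agrees with the 65 mm estimate from the picture. I'll confirm with one more 0.25 mm step.

Emit:
move_arm([
  {"fingers": 1, "tx": 0, "ty": 0.01, "tz": 0, "rx": 0, "ry": 0, "rz": 0},
])

```text
t: 11.57
eef_pos: [0.517, 0.0252, 0.1971]
ee_rot: [0.092, 0.99, 0.01, -0.104]
ft_force: [4.3, -9.1, -8.8]
finger_gap: 0.153
```

```bash
python3 -c "
from go import *
sl()
s=env.read_state()
# lowering arc
p0=s['eef_pos'];q0=Ro.from_quat(s['ee_rot'])
out=-CX*np.cos(.9)+np.array([0,0,1])*np.sin(.9)
v=np.load('v.npy');rod=chest(v[:3],[[-.08,0,.154]])[0]
d=p0-rod;print('x,z rel rod',d@CX,d[2])
"
```

```text
11.57 [0.517  0.0252 0.1971] F chest 5.9 -8.2 -8.8 M [-1.91 -1.29  0.19] gap mm 13.0 tilt -0.209
slide 64.1 chest x 0.5 z 0.6 [0.02 0.4  0.09 1.46 0.04 0.2 ]
x,z rel rod -0.039949900213252176 0.043088655424619815
```

The stall is confirmed at 64.1 mm, with only about 8 N of side force. I'll ease off 0.5 mm and plan the downswing.

```bash
python3 -c "
from go import *
s=env.read_state()
p0=s['eef_pos']-CY*.0004;q0=Ro.from_quat(s['ee_rot'])
v=np.load('v.npy');rod=chest(v[:3],[[-.08,0,.154]])[0]
def arc(th):
    Q=Ro.from_rotvec(CY*th);d=p0-rod;dy=d@CY*CY
    return rod+dy+Q.apply(d-dy),Q*q0
p,R=p0,q0;n=16
for k in range(1,n+1):
    t,RR=arc(-.91*k/n);rows,p,R=plan(p,R.as_quat(),t,RR,1,2);show(rows,'1')
d=p-rod;print(d@CX,d[2],d@CY)
"
```

```text
{"fingers":1,"tx":0.07,"ty":0,"tz":0.11,"rx":0,"ry":-0.54,"rz":0},
{"fingers":1,"tx":0.08,"ty":0,"tz":0.11,"rx":0,"ry":-0.55,"rz":0},
{"fingers":1,"tx":0.07,"ty":0,"tz":0.11,"rx":0,"ry":-0.54,"rz":0},
{"fingers":1,"tx":0.08,"ty":0,"tz":0.12,"rx":0,"ry":-0.54,"rz":0},
{"fingers":1,"tx":0.07,"ty":0,"tz":0.11,"rx":0,"ry":-0.55,"rz":0},
{"fingers":1,"tx":0.07,"ty":0,"tz":0.11,"rx":-0.01,"ry":-0.54,"rz":0},
{"fingers":1,"tx":0.08,"ty":0,"tz":0.11,"rx":0,"ry":-0.54,"rz":-0.01},
{"fingers":1,"tx":0.07,"ty":0,"tz":0.11,"rx":0,"ry":-0.54,"rz":0},
{"fingers":1,"tx":0.07,"ty":0,"tz":0.11,"rx":0,"ry":-0.55,"rz":0},
{"fingers":1,"tx":0.08,"ty":0,"tz":0.11,"rx":0,"ry":-0.54,"rz":0},
{"fingers":1,"tx":0.07,"ty":0,"tz":0.11,"rx":0,"ry":-0.54,"rz":0},
{"fingers":1,"tx":0.08,"ty":0,"tz":0.12,"rx":0,"ry":-0.55,"rz":0},
{"fingers":1,"tx":0.07,"ty":0,"tz":0.11,"rx":0,"ry":-0.54,"rz":0},
{"fingers":1,"tx":0.07,"ty":0,"tz":0.11,"rx":0,"ry":-0.54,"rz":0},
{"fingers":1,"tx":0.08,"ty":0,"tz":0.11,"rx":0,"ry":-0.55,"rz":0},
{"fingers":1,"tx":0.07,"ty":0,"tz":0.11,"rx":0,"ry":-0.54,"rz":0},
-0.058514724443375195 -0.0050288122155287 -0.011120393058193526
```

Emit:
move_arm([
  {"fingers": 1, "tx": 0, "ty": -0.02, "tz": 0, "rx": 0, "ry": 0, "rz": 0},
  {"fingers": 1, "tx": 0.07, "ty": 0, "tz": 0.11, "rx": 0, "ry": -0.54, "rz": 0},
  {"fingers": 1, "tx": 0.08, "ty": 0, "tz": 0.11, "rx": 0, "ry": -0.55, "rz": 0},
  {"fingers": 1, "tx": 0.07, "ty": 0, "tz": 0.11, "rx": 0, "ry": -0.54, "rz": 0},
  {"fingers": 1, "tx": 0.08, "ty": 0, "tz": 0.12, "rx": 0, "ry": -0.54, "rz": 0},
])

```text
t: 11.98
eef_pos: [0.5091, 0.0266, 0.1873]
ee_rot: [0.093, 0.996, 0.0, 0.011]
ft_force: [10.8, -6.6, -11.0]
finger_gap: 0.156
```

```bash
python3 -c "
from go import *
sl()"
```

```text
11.98 [0.5091 0.0266 0.1873] F chest 11.8 -4.6 -11.0 M [-1.3  -2.06 -0.04] gap mm 13.2 tilt 0.023
slide 64.1 chest x -7.4 z -9.1 [ 0.05  0.22 -0.17  1.15 -0.    0.24]
```

The side force is down to 4.6 N and the lever is at about 0.68 rad. I'll ease about 0.8 mm inward along the lever and keep going down.

Emit:
move_arm([
  {"fingers": 1, "tx": 0.05, "ty": 0, "tz": 0.13, "rx": 0, "ry": -0.55, "rz": 0},
  {"fingers": 1, "tx": 0.07, "ty": 0, "tz": 0.11, "rx": 0, "ry": -0.54, "rz": 0},
  {"fingers": 1, "tx": 0.08, "ty": 0, "tz": 0.11, "rx": 0, "ry": -0.54, "rz": 0},
])

```text
t: 12.23
eef_pos: [0.5043, 0.0275, 0.1787]
ee_rot: [0.093, 0.991, -0.008, 0.096]
ft_force: [11.0, -6.4, -8.8]
finger_gap: 0.156
```

```bash
python3 -c "
from go import *
sl()"
```

```text
12.23 [0.5043 0.0275 0.1787] F chest 11.9 -4.3 -8.8 M [-1.21 -1.43 -0.18] gap mm 13.2 tilt 0.193
slide 64.1 chest x -12.3 z -17.7 [ 0.08  0.1  -0.36  0.92 -0.05  0.27]
```

Emit:
move_arm([
  {"fingers": 1, "tx": 0.05, "ty": 0, "tz": 0.12, "rx": 0, "ry": -0.54, "rz": 0},
  {"fingers": 1, "tx": 0.07, "ty": 0, "tz": 0.11, "rx": 0, "ry": -0.55, "rz": 0},
  {"fingers": 1, "tx": 0.08, "ty": 0, "tz": 0.11, "rx": 0, "ry": -0.54, "rz": 0},
])

```text
t: 12.48
eef_pos: [0.501, 0.0282, 0.1694]
ee_rot: [0.092, 0.979, -0.015, 0.18]
ft_force: [8.9, -5.0, -5.5]
finger_gap: 0.158
```

```bash
python3 -c "
from go import *
sl()"
```

```text
12.48 [0.501  0.0282 0.1694] F chest 9.6 -3.3 -5.5 M [-1.03 -0.81 -0.35] gap mm 13.4 tilt 0.363
slide 64.1 chest x -15.7 z -27.1 [ 0.12  0.   -0.55  0.66 -0.1   0.29]
```

Emit:
move_arm([
  {"fingers": 1, "tx": 0.07, "ty": 0, "tz": 0.11, "rx": 0, "ry": -0.54, "rz": 0},
  {"fingers": 1, "tx": 0.08, "ty": 0, "tz": 0.12, "rx": 0, "ry": -0.55, "rz": 0},
  {"fingers": 1, "tx": 0.07, "ty": 0, "tz": 0.11, "rx": 0, "ry": -0.54, "rz": 0},
  {"fingers": 1, "tx": 0.07, "ty": 0, "tz": 0.11, "rx": 0, "ry": -0.54, "rz": 0},
])

```text
t: 12.82
eef_pos: [0.4991, 0.0285, 0.1563]
ee_rot: [0.089, 0.953, -0.026, 0.29]
ft_force: [8.3, -6.3, -3.2]
finger_gap: 0.154
```

```bash
python3 -c "
from go import *
sl()
import cv2
im=env.read_camera('side');cv2.imwrite('pics/s8.png',cv2.resize(im[125:275,250:400],None,fx=4,fy=4,interpolation=cv2.INTER_CUBIC)[:,:,::-1])"
```

```text
12.82 [0.4991 0.0285 0.1563] F chest 9.3 -4.7 -3.2 M [-0.84 -0.42 -0.47] gap mm 13.1 tilt 0.59
slide 64.2 chest x -17.6 z -40.2 [ 0.17 -0.08 -0.81  0.29 -0.19  0.3 ]
```

View pics/s8.png

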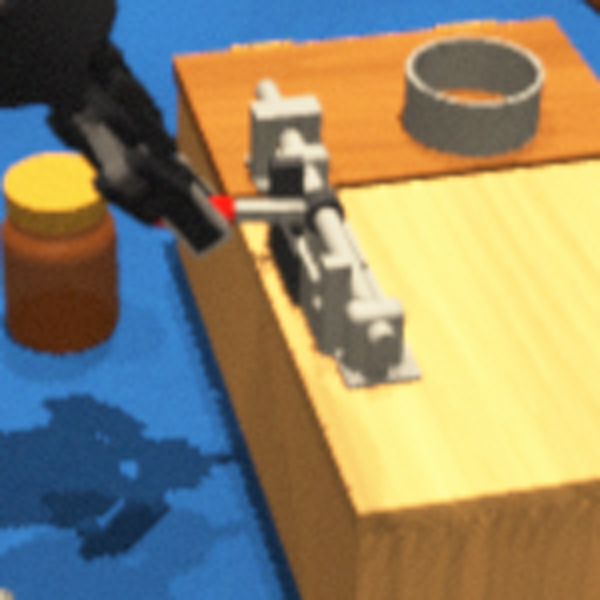

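The lever is nearly level in the stop's notch and the rod is through the staple. I'll finish the last 0.11 rad.

Emit:
move_arm([
  {"fingers": 1, "tx": 0.08, "ty": 0, "tz": 0.11, "rx": 0, "ry": -0.55, "rz": 0},
  {"fingers": 1, "tx": 0.07, "ty": 0, "tz": 0.11, "rx": 0, "ry": -0.54, "rz": 0},
])

```text
t: 13.03
eef_pos: [0.4986, 0.0286, 0.1492]
ee_rot: [0.088, 0.935, -0.03, 0.343]
ft_force: [4.5, -4.2, -0.7]
finger_gap: 0.154
```

```bash
python3 -c "
from go import *
sl()"
```

```text
13.03 [0.4986 0.0286 0.1492] F chest 5.2 -3.3 -0.7 M [-0.44 -0.01 -0.53] gap mm 13.1 tilt 0.703
slide 64.1 chest x -18.1 z -47.2 [ 0.2  -0.09 -0.93  0.06 -0.25  0.31]
```

Emit:
move_arm([
  {"fingers": 1, "tx": 0.03, "ty": 0, "tz": 0.03, "rx": 0, "ry": 0, "rz": 0},
  {"fingers": 1, "tx": 0, "ty": 0, "tz": 0, "rx": 0, "ry": 0, "rz": 0},
])

```text
t: 13.2
eef_pos: [0.4983, 0.0287, 0.148]
ee_rot: [0.088, 0.935, -0.031, 0.342]
ft_force: [-8.5, -4.6, 8.7]
finger_gap: 0.154
```

```bash
python3 -c "
from go import *
sl()"
```

```text
13.2 [0.4983 0.0287 0.148 ] F chest -7.5 -6.1 8.7 M [-0.71  0.69 -0.88] gap mm 13.1 tilt 0.701
slide 64.2 chest x -18.5 z -48.5 [ 0.2  -0.09 -0.94  0.06 -0.25  0.31]
```

The upward force is 8.7 N and the height is at or below the level measured at the grasp, so the lever is at its lower end. I'll release and look.

Emit:
move_arm([
  {"fingers": 1, "tx": 0.01, "ty": -0.01, "tz": 0.01, "rx": 0, "ry": 0, "rz": 0},
  {"fingers": 0.6, "tx": 0, "ty": 0, "tz": 0, "rx": 0, "ry": 0, "rz": 0},
  {"fingers": 0.4, "tx": 0, "ty": 0, "tz": 0, "rx": 0, "ry": 0, "rz": 0},
  {"fingers": 0.3, "tx": 0, "ty": 0, "tz": 0, "rx": 0, "ry": 0, "rz": 0},
])

```text
t: 13.53
eef_pos: [0.499, 0.029, 0.1476]
ee_rot: [0.087, 0.935, -0.03, 0.342]
ft_force: [-0.2, 0.6, -0.2]
finger_gap: 0.348
```

```bash
python3 -c "
from go import *
sl()
import cv2
im=env.read_camera('wrist')
cv2.imwrite('pics/w9.png',cv2.resize(im[200:360,200:440],None,fx=3,fy=3,interpolation=cv2.INTER_CUBIC)[:,:,::-1])
im=env.read_camera('side');cv2.imwrite('pics/s9.png',cv2.resize(im[125:275,250:400],None,fx=4,fy=4,interpolation=cv2.INTER_CUBIC)[:,:,::-1])"
```

```text
13.53 [0.499  0.029  0.1476] F chest -0.3 0.5 -0.2 M [ 0.11  0.57 -0.01] gap mm 29.5 tilt 0.7
slide 64.6 chest x -17.9 z -48.9 [ 0.2  -0.09 -0.93  0.06 -0.24  0.3 ]
```

View pics/w9.png

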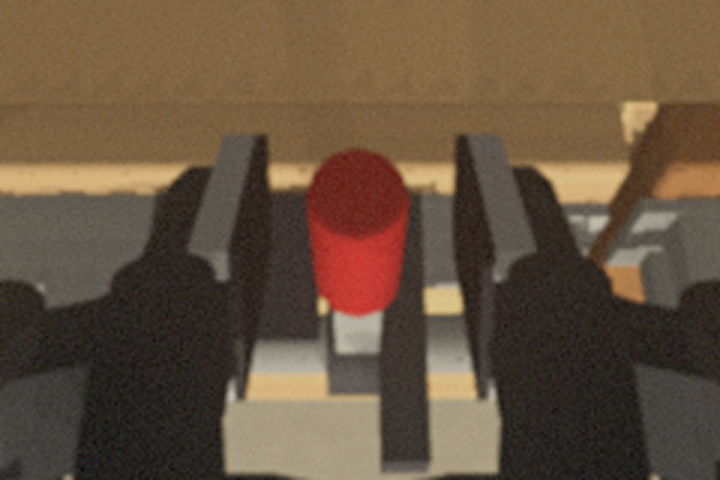

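View pics/s9.png

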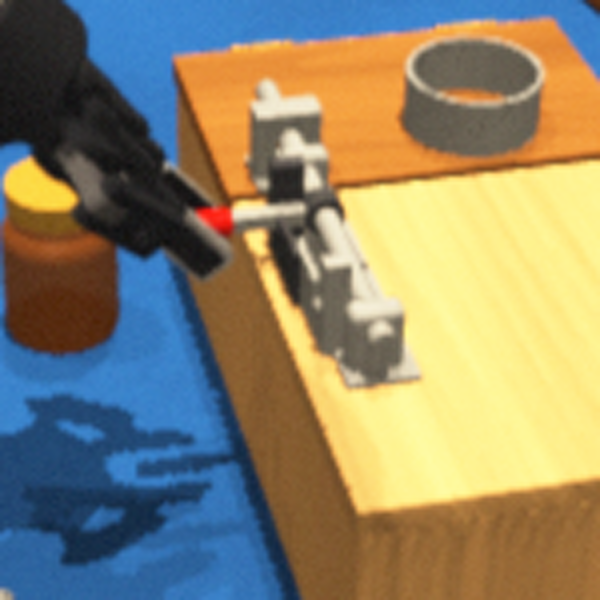

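Released: the grip is free between the pads, with its arm in the notch beside the dark post. I'll check jar clearance, then retreat along the tool axis.

```bash
python3 -c "
from go import *
T=env.camera_model('top')
f=lambda a:(proj(T,[[a[0],a[1],.095]])-[231,236]).ravel()
j=least_squares(f,[.4,.15]).x;print('jar',j)
s=env.read_state();z=Ro.from_quat(s['ee_rot']).apply([0,0,1]);p=s['eef_pos']
for k in (0,.03,.065,.1,.15,.2): print(k,(p-k*z).round(3))
"
```

```text
jar [0.47687102 0.17481529]
0 [0.499 0.029 0.147]
0.03 [0.48  0.032 0.17 ]
0.065 [0.458 0.036 0.197]
0.1 [0.436 0.04  0.224]
0.15 [0.404 0.046 0.262]
0.2 [0.372 0.052 0.3  ]
```

The jar is 140 mm away, so the path is clear.

Emit:
move_arm([
  {"fingers": 0.3, "tx": 0, "ty": 0, "tz": -0.3, "rx": 0, "ry": 0, "rz": 0},
  {"fingers": 0.3, "tx": 0, "ty": 0, "tz": -0.4, "rx": 0, "ry": 0, "rz": 0},
  {"fingers": 0.3, "tx": 0, "ty": 0, "tz": -0.5, "rx": 0, "ry": 0, "rz": 0},
  {"fingers": 0.3, "tx": 0, "ty": 0, "tz": -0.6, "rx": 0, "ry": 0, "rz": 0},
  {"fingers": 0.3, "tx": 0, "ty": 0, "tz": -0.6, "rx": 0, "ry": 0, "rz": 0},
  {"fingers": 0.3, "tx": 0, "ty": 0, "tz": -0.6, "rx": 0, "ry": 0, "rz": 0},
  {"fingers": 0.3, "tx": 0, "ty": 0, "tz": -0.6, "rx": 0, "ry": 0, "rz": 0},
  {"fingers": 0.3, "tx": 0, "ty": 0, "tz": -0.4, "rx": 0, "ry": 0, "rz": 0},
  {"fingers": 0.3, "tx": 0, "ty": 0, "tz": 0, "rx": 0, "ry": 0, "rz": 0},
])

```text
t: 14.38
eef_pos: [0.4356, 0.0407, 0.2256]
ee_rot: [0.087, 0.935, -0.03, 0.343]
ft_force: [0.5, 0.5, -0.4]
finger_gap: 0.352
```

```bash
python3 -c "
from go import *
sl()
import cv2
im=env.read_camera('top')
cv2.imwrite('pics/t10.png',cv2.resize(im[55:255,195:445],None,fx=3,fy=3,interpolation=cv2.INTER_CUBIC)[:,:,::-1])
im=env.read_camera('side');cv2.imwrite('pics/s10.png',cv2.resize(im[125:275,250:400],None,fx=4,fy=4,interpolation=cv2.INTER_CUBIC)[:,:,::-1])"
```

```text
14.38 [0.4356 0.0407 0.2256] F chest 0.4 0.6 -0.4 M [0.09 0.58 0.01] gap mm 29.9 tilt 0.702
slide 64.5 chest x -82.3 z 29.2 [ 0.3  -0.33 -0.84  0.41 -0.3   0.38]
```

View pics/t10.png

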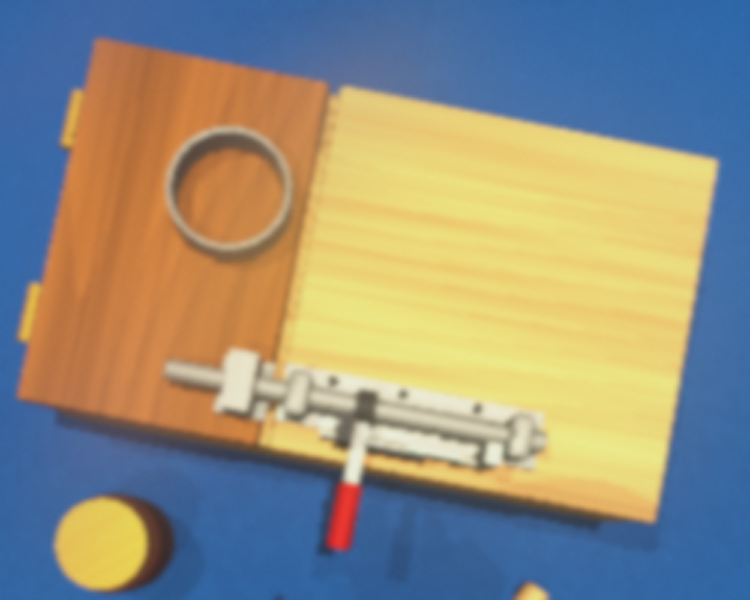

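View pics/s10.png

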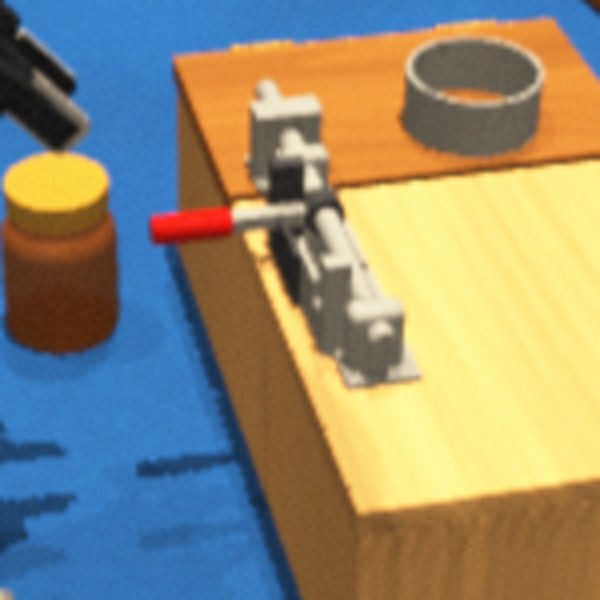

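The rod is through the staple and the lever is down beside the dark post. The jar, cutter and brush have not moved. To check it is fully level, I'll project the starting grip ends shifted 64.3 mm along the rod and compare.

```bash
python3 -c "
from go import *
T=env.camera_model('top');S=env.camera_model('side')
tc=lambda a:np.array(a)/3.+[195,55]-.33
so=lambda a:np.array(a)/4.+[280,125]-.37
sn=lambda a:np.array(a)/4.+[250,125]-.37
A,_=tri([T,S],[tc([458,505]),so([143,301])]);B,_=tri([T,S],[tc([448,570]),so([60,307])])
for P in (A,B):
  P=P+CY*.0643
  print('expected side crop',((proj(S,P)-[250,125]+.37)*4).round(0),'top',((proj(T,P)-[195,55]+.33)*3).round(0))
a,e=tri([T,S],[tc([349,484]),sn([232,219])]);b,e2=tri([T,S],[tc([338,550]),sn([150,230])]);print(A,B,a,b)
# detect red blob in both side pictures
import cv2
for f,ox in (('pics/sidec.png',280),('pics/s10.png',250)):
  im=cv2.imread(f).astype(int);m=((im[:,:,2]>140)&(im[:,:,1]<60)&(im[:,:,0]<70)).astype(np.uint8)
  ys,xs=np.nonzero(m);print(f,cv2.minAreaRect(np.c_[xs,ys].astype(np.float32)),xs.mean(),ys.mean())
for f in ('pics/topc.png','pics/t10.png'):
  im=cv2.imread(f).astype(int);m=((im[:,:,2]>140)&(im[:,:,1]<60)&(im[:,:,0]<70)).astype(np.uint8)
  ys,xs=np.nonzero(m);print(f,cv2.minAreaRect(np.c_[xs,ys].astype(np.float32)),xs.mean(),ys.mean())
"
```

```text
expected side crop [[229. 222.]] top [[348. 482.]]
expected side crop [[150. 227.]] top [[337. 548.]]
[ 0.50125541 -0.03461923  0.1525787 ] [ 0.46425634 -0.02858061  0.15577685] [0.5129294  0.02753272 0.15482025] [0.47501025 0.03374894 0.15468726]
pics/sidec.png ((101.1517333984375, 302.82073974609375), (26.574554443359375, 85.03858184814453), 85.2363510131836) 101.11957052220595 303.3621278672523
pics/s10.png ((191.81546020507812, 224.62081909179688), (27.45808219909668, 80.63638305664062), 79.99201965332031) 193.30529247910863 223.67465181058495
pics/topc.png ((454.5270690917969, 538.07470703125), (19.605043411254883, 60.04214859008789), 11.003539085388184) 454.5298308103295 538.2965271593945
pics/t10.png ((343.076904296875, 516.6154174804688), (21.57277488708496, 62.757164001464844), 11.309932708740234) 342.70071827613725 517.1029529130088
```

The re-triangulated grip ends are both at z ≈ 0.155, so the lever is level and slightly lower at its outer end than at the start. Slide by vision is about 63–64 mm. Everything agrees, so I'll hand in.

```bash
python3 -c "
from go import *
sl();print(env.hand_in())"
```

```text
14.48 [0.4359 0.0405 0.2241] F chest 0.1 1.0 -0.7 M [ 0.15  0.62 -0.01] gap mm 29.4 tilt 0.701
slide 64.4 chest x -81.9 z 27.7 [ 0.3  -0.32 -0.84  0.41 -0.3   0.38]
the job is handed in; nothing more can be done
None
```

The flour chest is bolted: the lever is down in the locking notch, the rod is through the staple, and the job is handed in at 14.5 s. I gripped the red handle, lifted it to about 0.9 rad and slid the bolt in small steps until it met the stop. I then swung it down, let go and backed off about 100 mm.

- **Stop:** The side force rose from about 3 N to 8 N and motion stalled at 64.1 mm, close to the 65 mm I read from the picture. I eased off 0.5 mm before swinging down.
- **Fully down:** At the bottom the handle pushed back with about 9 N, then I pressed about 0.4 mm more without taking a separate reading. Both grip ends measured z ≈ 0.155 m, so the lever is level.
- **Forces:** Side force stayed under about 9 N. The highest total reading was about 17 N, mostly along the lever at the top of the lift. That was at the wrist; I had no direct reading of the lever's force on the guide.
- **Other objects:** In the last pictures the jar and cutter stand where they started. Only a corner of the brush is in view, and it looks unmoved.

Three things did not go as expected:
- **Refused move:** My first move was refused for a badly formed row.
- **Wrist joint limit:** The last joint reached its range limit (3.14) on the approach, so I turned the gripper half round. I saw no sign that it went past the limit.
- **Chest height and grip angle:** The chest top measured 0.130 m, not 0.138 m. The grip's outer end now sits slightly lower, relative to level, than at the start. I took that as camera noise or a handle slightly raised at the start.

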